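# Sort returned cassettes and tin into their bays

## Robot

A 7-joint arm with a two-finger parallel gripper is mounted at the origin on the work surface. World frame = base frame: x ahead of the robot, y to its left, z up, the work surface at z = 0. Lengths are in m, angles in rad, forces in N, time in s.
With the tool pointing down it reaches from about 0.35 to 0.9 m from the base axis. Payload 8.1 kg.
Tool frame: the origin (TCP) lies midway between the tips of the shut fingers; the grasp point (between the pads) lies 19 mm behind it; z points along the fingers, y is the direction in which the jaws open and shut (so a half turn about z gives the same grasp; the last joint's range is limited). The gripper opens to 92 mm and grips with 3 to 60 N. Pads are 19 mm wide; open, the fingers measure 130 mm over their backs; the gripper's body (75 mm by 190 mm) begins 47 mm behind the grasp point.
Start: joints at [1.022, 0.434, 0.025, 1.573, -0.012, 1.134, -0.075], TCP at [0.269, -0.564, 0.227] pointing down, gripper open.
Joint ranges: [-2.62, 2.62], [-0.44, 2.09], [-1.27, 1.32], [0.08, 2.57], [-1.32, 4.46], [0.12, 2], [-2.74, 2.74]. Speed limits (rad/s): [2.22, 2.22, 3.01, 3.01, 3.14, 3.14, 3.14].

## Interface

Orientations are given as a rotation vector (axis times angle).
In Python, from cell import arm gives the robot as it stands. The module is installed in compiled form; this text tells all that it offers.
- The arm moves only by the tool jog_arm, never from a script. Its argument "increments" is a list of rows, each an object with "slide": the shift along the tool's x, y, z in mm, a list of three; "roll": the turn about the tool's z in rad; "gripper": the opening, from 0 (shut) to 1 (fully open). In form: [{"slide": [x, y, z], "roll": roll, "gripper": gripper}, ...]. A call has exactly 10 rows; each row is the pose to reach, as a shift and turn from the pose commanded when the call began, along the tool's axes at that moment; what a row does not reach only later rows make up. A row lasts 1/12 s, in which the tool goes at most 41.7 mm and 7.16 degrees, less where a joint would pass 70% of its speed; a pose out of reach is approached as far as the arm can. A call with a gripper value outside its range is refused whole. The fingers move at their own pace and stop on an object; "newtons" is the grip in N (left out, the last holds). Time passes only in rows, so rows that repeat a pose let the fingers close, or fill a call up. It gives the time, the measured TCP pose, the force and the opening at its end, in the units of the state.
- arm.observe(): the state, without advancing time (a new reading comes with each control period).
- arm.get_image(name): name is "scene" or "side" or "wrist"; returns a dict with "frame" (480x640x3 uint8, blue, green, red), "depth" (480x640 float32, m along the optical axis (not along the pixel's ray), 0 where there is no reading), "intrinsics" (3x3 intrinsics, pixels), "dist_coeffs" ([k1, k2, p1, p2, k3] as OpenCV has them; the pictures are not rectified), "R" (3x3) and "t" (3): a world point X has camera coordinates R X + t; the wrist camera has in their place "hand_eye" (4x4, takes a point from camera to tool coordinates, whose origin is the TCP and whose axes are the flange's). Camera axes: x right, y down, z forward; pixel columns grow to the right and rows downward; lengths in m; the calibration is good to about 2 mm. A picture is of the moment at which its call begins: read the wrist's pose just before it.
- arm.sign_off(): hands the job in, once; it reports no verdict.
The state is a dict: "clock": time; "joints": joint angles; "dq": joint speeds; "joint_efforts": joint torques, N m; "position": TCP position; "ee_rot": TCP orientation; "force": force on the tool from outside, world axes, zero at the start; "ft_torque": the same for the moment, N m; "width": opening from 0.0 (shut) to 1.0 (fully open).
Only numpy, scipy, OpenCV 4.12 (cv2) and the standard library are available. Lean on these libraries where they do the work, as an engineer would, in place of code of your own. Each camera call takes 0.05 s, during which the arm holds its last target.

## Task

Sort the returned instrument containers into the two side bays: each bay's back wall carries a sign, a blue rectangle for the cassettes and a yellow disc for the tin. They are too wide to pick up: slide each one across the table, up the ramp and under the rail until it has dropped right in behind the lip and lies flat on the bay's floor. Push gently, without ramming anything into the bays, do not lift or overturn the containers, and leave the other things where they are.

Things in the scene. Friction and masses are not known exactly. Their poses are not given: they have to be found in the camera images.
- cassette_1: instrument cassette, loose, blue plastic block with rounded edges and dark slots on top: 92 (its x) x 100 (its y) x 30 mm high, 0.25 to 0.5 kg. Origin: centre of the underside; z up. Starts between the bays with its y axis roughly along world y
- cassette_2: second cassette, same as cassette_1
- tin: round closed tin, loose, yellow with a steel disc on the lid: diameter 96 mm, 32 mm high, 0.2 to 0.45 kg. Origin: centre of the underside; z up
- bay_left: left bay, fixed, open-topped, grey walls; its floor is the table top, 372 mm long (x) by 125 mm deep (y) inside. Origin: floor centre; axes as the world's. Mouth towards the table's middle, at local y -62.5 mm; inner face of the 60 mm high back wall at local y 62.5 mm. End walls 45 mm high, with 100 mm posts at the mouth
- lip_left (a point): left bay's mouth: middle of the inner edge of the steel lip's crest, 10 mm above the table. The lip is 4 mm thick, as long as the bay; a straight ramp 36 mm long in plan rises to it from the table's middle, inside is a sheer 10 mm drop. A steel rail 12 mm thick, 90 to 100 mm above the table, spans the bay's length 6 to 18 mm inside the crest; below it is open
- bay_right: right bay, fixed, open-topped, grey walls; its floor is the table top, 372 mm long (x) by 125 mm deep (y) inside. Origin: floor centre; axes as the world's. Mouth towards the table's middle, at local y 62.5 mm; inner face of the 60 mm high back wall at local y -62.5 mm. End walls 45 mm high, with 100 mm posts at the mouth
- lip_right (a point): right bay's mouth: middle of the inner edge of the steel lip's crest, 10 mm above the table. The lip is 4 mm thick, as long as the bay; a straight ramp 36 mm long in plan rises to it from the table's middle, inside is a sheer 10 mm drop. A steel rail 12 mm thick, 90 to 100 mm above the table, spans the bay's length 6 to 18 mm inside the crest; below it is open
- sign_cassette: type sign for cassettes, fixed: white plate 100 x 50 x 6 mm with a blue rectangle, lying flat on top of the back wall of one bay, which is thereby the cassettes' bay. Origin: centre of its underside, 60 mm above the table
- sign_tin: type sign for tins, fixed: white plate 100 x 50 x 6 mm with a yellow disc, lying flat on top of the back wall of the other bay, the tins' bay. Origin: centre of its underside, 60 mm above the table
- brush: cleaning brush 170 mm long lying outside the left bay, loose bystander; origin under its middle
- spoon: spoon 160 mm long lying outside the right bay, loose bystander; origin under its middle
- dish: steel dish, 84 mm across, 30 mm high, loose bystander beyond the items; origin: centre of its underside
- bottle: white and green bottle, 60 mm across, 160 mm high, loose bystander outside the right bay; origin: centre of its underside
- jar: amber jar, 70 mm across, 90 mm high, loose bystander beyond the items; origin: centre of its underside
- beaker: clear beaker, 70 mm across, 85 mm high, loose bystander outside the left bay; origin: centre of its underside
There are look-alikes about, which are no part of the job. What is shaped like the cassette_1 but green or orange is not meant.

How it is judged:
By the outcome, as a careful person would: the job done as asked, in the order asked, and still so for the second after the job is handed in, with the robot touching nothing.
It also fails if it takes over 72 s, if anything falls off the work surface, if the arm or the gripper's body presses on something with over 40 N, if the wrist force passes 120 N, or if a joint passes its speed limit or range.

## Working session

There is one attempt and no reset: what is moved stays moved. The work goes in short steps, Python scripts to look and compute and a tool call to move; the robot and the scene stay as the last step left them, time stands still between calls to the robot, and variables do not carry over. Pictures are saved under pics/ and viewed, and the job is handed in when it is done.

Besides the shell and the picture viewer there is one more tool, called after "Call:" by a JSON object that holds its "api" and its "payload". jog_arm: Moves the arm, as the interface text tells. Its arguments: {"type":"object","properties":{"increments":{"type":"array"},"newtons":{"type":"number"}},"required":["increments"]}

```bash
mkdir -p pics; ls; cat > h.py <<'E'
import numpy as np, cv2
from cell import arm
def grab(name,tag):
    s=arm.observe()
    im=arm.get_image(name)
    cv2.imwrite(f'pics/{tag}.png',im['frame'])
    np.savez(f'/tmp/{tag}.npz',pos=s['position'],rot=s['ee_rot'],**{k:np.array(v) for k,v in im.items()})
    return s,im
def ray(im,uv,z):
    """pixels -> world points on plane z (static camera)"""
    uv=np.array(uv,float).reshape(-1,1,2)
    n=cv2.undistortPoints(uv,np.array(im['intrinsics']),np.array(im['dist_coeffs'])).reshape(-1,2)
    R=np.array(im['R']);t=np.array(im['t']).ravel()
    c=-R.T@t; d=np.c_[n,np.ones(len(n))]@R
    s=(z-c[2])/d[:,2]
    return c+d*s[:,None]
def proj(im,X):
    R=np.array(im['R']);t=np.array(im['t']).ravel()
    p,_=cv2.projectPoints(np.array(X,float).reshape(-1,1,3),cv2.Rodrigues(R)[0],t,np.array(im['intrinsics']),np.array(im['dist_coeffs']))
    return p.reshape(-1,2)
E
python3 - <<'E'
from h import *
s,a=grab('scene','scene0'); s,b=grab('side','side0')
print({k:np.round(v,3) if not isinstance(v,dict) else v for k,v in s.items()})
for i in (a,b): print(-np.array(i['R']).T@np.array(i['t']).ravel())
E
```

```text
pics
{'clock': np.float64(0.05), 'joints': array([ 1.022,  0.435,  0.025,  1.574, -0.012,  1.134, -0.075]), 'dq': array([-0.002, -0.002,  0.001, -0.001,  0.   , -0.   ,  0.   ]), 'joint_efforts': array([ 4.0000e-03, -6.6978e+01,  9.8900e-01, -3.1549e+01, -6.1000e-02,
        3.7000e-02,  0.0000e+00]), 'position': array([ 0.269, -0.564,  0.226]), 'ee_rot': array([-3.062e+00, -6.940e-01,  1.000e-03]), 'force': array([ 0.522,  0.073, -0.233]), 'ft_torque': array([ 0.026,  0.028, -0.002]), 'width': np.float64(0.999)}
[1.12885189 0.34986364 0.85112485]
[0.28556944 1.05919706 0.71562847]
```

View pics/scene0.png

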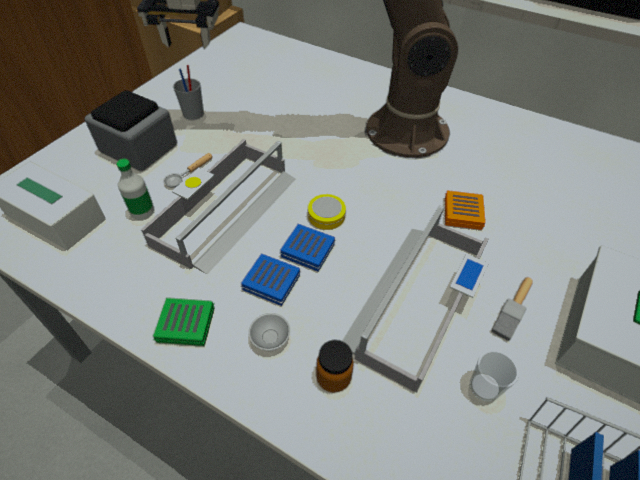

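View pics/side0.png

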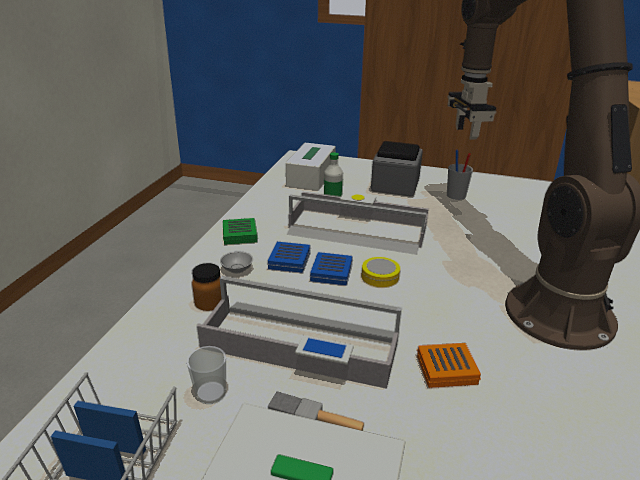

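Scene view: there are blue cassettes at (308,246) and (271,278), and the yellow tin at (327,211). The right bay (left in the picture) carries the yellow disc at (193,183), and the left bay carries the blue rectangle at (470,273). The look-alikes are green (185,321), orange (465,210) and blue rack items (600,460). Next I'll measure and enlarge a crop.

```bash
cat > meas.py <<'E'
from h import *
def items(im,verbose=True):
    hsv=cv2.cvtColor(im['frame'],cv2.COLOR_BGR2HSV)
    out=[]
    mb=cv2.inRange(hsv,(100,120,60),(125,255,255)); my=cv2.inRange(hsv,(22,130,90),(36,255,255))
    for nm,m in (('blue',mb),('yel',my)):
        m=cv2.morphologyEx(m,cv2.MORPH_CLOSE,np.ones((9,9)))
        cs,_=cv2.findContours(m,cv2.RETR_EXTERNAL,cv2.CHAIN_APPROX_NONE)
        for c in cs:
            if cv2.contourArea(c)<100: continue
            out.append((nm,c))
    return out
E
python3 - <<'E'
from meas import *
for tag in ('scene0','side0'):
    im=dict(np.load(f'/tmp/{tag}.npz'))
    for nm,c in items(im):
        x,y,w,h=cv2.boundingRect(c)
        # top face: use depth -> points with z near top
        m=np.zeros((480,640),np.uint8); cv2.drawContours(m,[c],-1,1,-1)
        v,u=np.nonzero(m); z=im['depth'][v,u]; ok=z>0;u,v,z=u[ok],v[ok],z[ok]
        n=cv2.undistortPoints(np.c_[u,v].astype(float).reshape(-1,1,2),im['intrinsics'],im['dist_coeffs']).reshape(-1,2)
        X=(np.c_[n,np.ones(len(n))]*z[:,None]-im['t'].ravel())@im['R']
        zt=np.percentile(X[:,2],80)
        top=X[abs(X[:,2]-zt)<.004]
        r=cv2.minAreaRect((top[:,:2]*1000).astype(np.float32))
        print(tag,nm,(x,y,w,h),'ztop',zt.round(3),'rect mm',np.round(r[0],1),np.round(r[1],1),round(r[2],1))
im=dict(np.load('/tmp/scene0.npz'))
cv2.imwrite('pics/crop0.png',cv2.resize(im['frame'][120:380,140:500],None,fx=2.2,fy=2.2,interpolation=cv2.INTER_CUBIC))
im=dict(np.load('/tmp/side0.npz'))
cv2.imwrite('pics/crop1.png',cv2.resize(im['frame'][180:400,180:480],None,fx=2.6,fy=2.6,interpolation=cv2.INTER_CUBIC))
E
```

```text
scene0 blue (592, 432, 12, 48) ztop 0.106 rect mm [731.9 614.5] [74.1 13.4] 6.2
scene0 blue (456, 259, 27, 31) ztop 0.068 rect mm [471.6 339.7] [33.5 75.8] 89.7
scene0 blue (242, 224, 93, 81) ztop 0.03 rect mm [610.1 -21.5] [116.5 232.6] 79.5
scene0 yel (308, 194, 38, 36) ztop 0.032 rect mm [428.6 -30. ] [95.5 91.3] 31.5
scene0 yel (185, 177, 16, 11) ztop 0.067 rect mm [ 555.3 -338.7] [37.3 38.7] 8.9
side0 blue (51, 401, 89, 79) ztop 0.103 rect mm [740.3 646.4] [101.1  75. ] 5.2
side0 blue (303, 338, 43, 20) ztop 0.069 rect mm [471.3 339.4] [74.5 38.6] 0.1
side0 blue (268, 242, 84, 43) ztop 0.031 rect mm [607.  -18.8] [116.6 232. ] 80.7
side0 blue (554, 133, 12, 47) ztop -0.276 rect mm [ -308.7 -2080.6] [17.1  6. ] 88.3
side0 blue (623, 0, 17, 81) ztop 0.51 rect mm [ -482.6 -2080. ] [79.6 41.1] 15.7
side0 blue (163, 0, 201, 173) ztop 0.261 rect mm [ 1568.7 -2091. ] [1306.9   77.9] 0.4
side0 yel (362, 257, 38, 30) ztop 0.033 rect mm [427.8 -28.5] [91.5 96.5] 11.4
```

View pics/crop0.png

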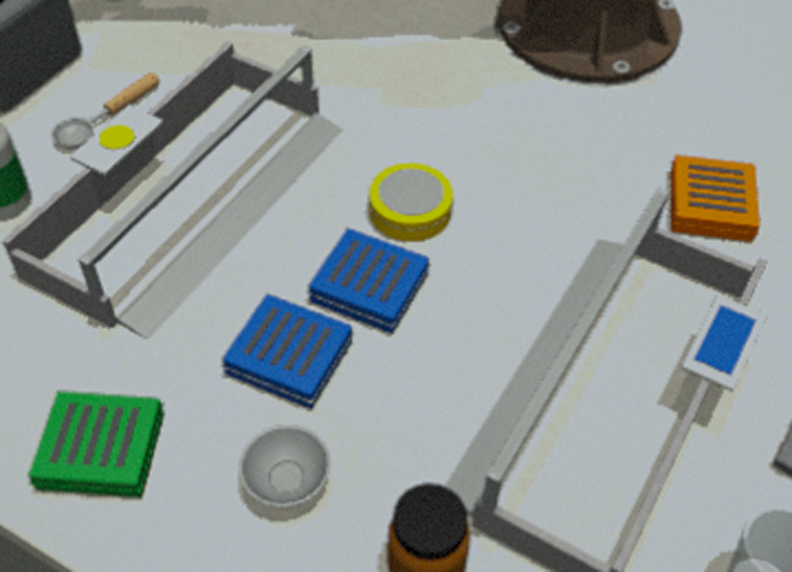

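View pics/crop1.png

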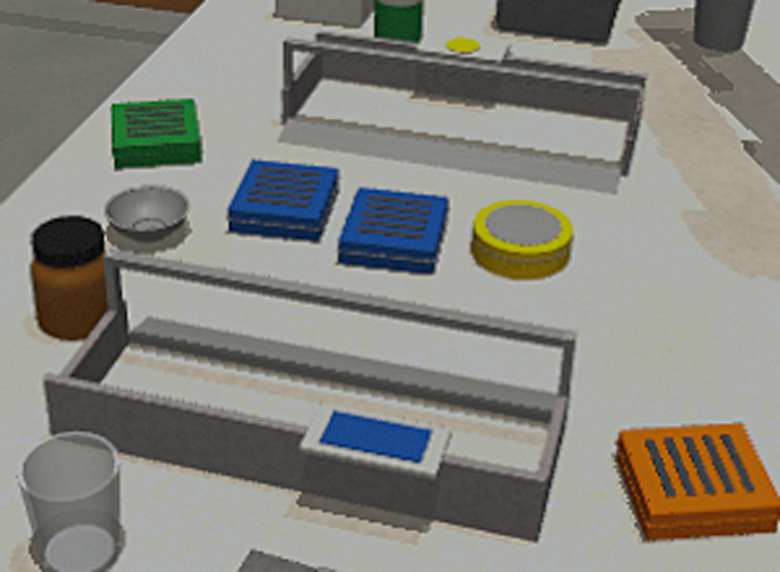

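The crops confirm it. The two blue slotted blocks in the middle (crop0 (370,280) and (288,350)) are the cassettes, and the yellow tin is at (411,200). The blue rectangle sign is on the left bay and the yellow disc on the right bay. Next I'll measure each cassette, the rails and the walls.

```bash
cat >> meas.py <<'E'
def cloud(im):
    v,u=np.mgrid[0:480,0:640]; u=u.ravel();v=v.ravel();z=im['depth'].ravel()
    n=cv2.undistortPoints(np.c_[u,v].astype(float).reshape(-1,1,2),im['intrinsics'],im['dist_coeffs']).reshape(-1,2)
    X=(np.c_[n,np.ones(len(n))]*z[:,None]-np.array(im['t']).ravel())@im['R']
    X[z<=0]=np.nan
    return X.reshape(480,640,3)
def boxes(im):
    X=cloud(im); hsv=cv2.cvtColor(im['frame'],cv2.COLOR_BGR2HSV)
    mb=cv2.inRange(hsv,(100,120,60),(125,255,255)); my=cv2.inRange(hsv,(22,130,90),(36,255,255))
    res=[]
    for nm,m,zt in (('blue',mb,.03),('tin',my,.032)):
        m=cv2.morphologyEx(m,cv2.MORPH_CLOSE,np.ones((5,5)) if nm=='blue' else np.ones((25,25)))
        sel=(m>0)&(abs(X[...,2]-zt)<.006)&(abs(X[...,1])<.35)&(X[...,0]<.9)&(X[...,0]>.2)
        n,l=cv2.connectedComponents(cv2.erode(sel.astype(np.uint8),np.ones((3,3))))
        for i in range(1,n):
            P=X[l==i]
            if len(P)<150: continue
            # use contour of mask (eroded) 
            r=cv2.minAreaRect((P[:,:2]*1000).astype(np.float32))
            a=r[2]; a=a-90 if a>45 else a
            res.append((nm,np.round(r[0],1),np.round(r[1],1),round(a,1)))
    return res
E
python3 - <<'E'
from meas import *
for tag in ('scene0','side0'):
    im=dict(np.load(f'/tmp/{tag}.npz')); X=cloud(im)
    print(tag,*boxes(im),sep='\n ')
    g=X.reshape(-1,3)
    for nm,s in (('L',1),('R',-1)):
        k=(g[:,2]>.094)&(g[:,2]<.106)&(g[:,1]*s>.12)&(g[:,1]*s<.3)&(g[:,0]>.25)&(g[:,0]<.8)
        P=g[k]; r=cv2.minAreaRect((P[:,:2]*1000).astype(np.float32)); print(nm,'rail',len(P),np.round(r[0],1),np.round(r[1],1),round(r[2],2), np.percentile(P,[1,99],axis=0).round(3).tolist())
        k=(g[:,2]>.055)&(g[:,2]<.064)&(g[:,1]*s>.25)&(g[:,1]*s<.42)&(g[:,0]>.25)&(g[:,0]<.8)
        P=g[k]; print(nm,'back',len(P),np.percentile(P,[2,98],axis=0).round(3).tolist())
        k=(g[:,2]>.0085)&(g[:,2]<.013)&(g[:,1]*s>.1)&(g[:,1]*s<.3)&(g[:,0]>.3)&(g[:,0]<.7)
        P=g[k]; print(nm,'lip',len(P),np.percentile(P,[2,50,98],axis=0).round(3).tolist())
E
```

```text
scene0
 ('blue', array([551.8,  -9.6]), array([87.1, 93.1]), 5.0)
 ('blue', array([670.6, -31.3]), array([86.9, 93.8]), 7.0)
 ('tin', array([431.7, -28.1]), array([86., 88.]), -16.8)
L rail 985 [541.  222.4] [ 14.3 392.5] 89.94 [[0.351, 0.216, 0.095], [0.735, 0.229, 0.102]]
L back 589 [[0.358, 0.317, 0.056], [0.732, 0.362, 0.064]]
L lip 101 [[0.302, 0.193, 0.009], [0.36, 0.202, 0.01], [0.697, 0.298, 0.013]]
R rail 733 [ 539.1 -221.4] [ 15.4 387.8] 89.98 [[0.35, -0.229, 0.094], [0.73, -0.214, 0.102]]
R back 646 [[0.364, -0.412, 0.055], [0.723, -0.314, 0.064]]
R lip 248 [[0.35, -0.263, 0.009], [0.529, -0.206, 0.01], [0.694, -0.194, 0.012]]
side0
 ('blue', array([666.3, -27.9]), array([83.6, 98.6]), 6.1)
 ('blue', array([547.6,  -7.3]), array([ 85. , 101.6]), 5.2)
 ('tin', array([427.1, -27.5]), array([87.1, 90.1]), 23.8)
L rail 1029 [541.  222.3] [388.5  19.6] 0.18 [[0.351, 0.216, 0.094], [0.73, 0.231, 0.103]]
L back 785 [[0.353, 0.334, 0.055], [0.728, 0.419, 0.064]]
L lip 401 [[0.348, 0.197, 0.009], [0.51, 0.207, 0.01], [0.694, 0.224, 0.012]]
R rail 524 [ 538.3 -221. ] [386.7  25.9] 0.07 [[0.349, -0.23, 0.094], [0.726, -0.211, 0.103]]
R back 342 [[0.355, -0.415, 0.055], [0.722, -0.313, 0.064]]
R lip 260 [[0.352, -0.212, 0.009], [0.523, -0.203, 0.01], [0.693, -0.188, 0.013]]
```

```bash
cat > st.py <<'E'
from h import *
from scipy.spatial.transform import Rotation as Ro
def T(tgt=None,ax=None):
    s=arm.observe(); R=Ro.from_rotvec(s['ee_rot']).as_matrix(); p=np.array(s['position'])
    print('t',round(float(s['clock']),2),'p',(p*1000).round(1),'F',np.round(s['force'],1),'w',round(float(s['width']),2))
    print('tool x',R[:,0].round(3),'y',R[:,1].round(3),'z',R[:,2].round(3),'q',np.round(s['joints'],2))
    if tgt is not None: print('slide',(R.T@(np.array(tgt)-p*1000)).round(1))
    if ax is not None:
        ax=np.array(ax,float); print('roll',round(float(np.arctan2(R[:,1]@ax,R[:,0]@ax)),3))
E
python3 - <<'E'
from st import *
from meas import *
for d in ([0,1,0],[0,-1,0]): T([550,-90,200],d)
for tag in ('scene0','side0'):
    X=cloud(dict(np.load(f'/tmp/{tag}.npz'))).reshape(-1,3)
    for nm,b in (('jar/dish',(.7,1.0,-.25,.3)),):
        k=(X[:,0]>b[0])&(X[:,0]<b[1])&(X[:,1]>b[2])&(X[:,1]<b[3])&(X[:,2]>.02)&(X[:,2]<.12)
        P=X[k]; 
        for y0 in np.arange(-.25,.3,.05):
            q=P[(P[:,1]>y0)&(P[:,1]<y0+.05)]
            if len(q)>5: print(tag,round(y0,2),len(q),'x',q[:,0].min().round(3),q[:,0].max().round(3),'zmax',q[:,2].max().round(3))
E
```

```text
t 0.1 p [ 269.3 -563.5  226. ] F [-0.5 -0.  -0.6] w 1.0
tool x [ 0.902  0.431 -0.   ] y [ 0.431 -0.902 -0.001] z [-0.001  0.001 -1.   ] q [ 1.02  0.44  0.02  1.57 -0.01  1.13 -0.08]
slide [ 457.5 -306.2   26.4]
roll -1.125
t 0.1 p [ 269.3 -563.5  226. ] F [-0.5 -0.  -0.6] w 1.0
tool x [ 0.902  0.431 -0.   ] y [ 0.431 -0.902 -0.001] z [-0.001  0.001 -1.   ] q [ 1.02  0.44  0.02  1.57 -0.01  1.13 -0.08]
slide [ 457.5 -306.2   26.4]
roll 2.016
scene0 -0.25 316 x 0.7 0.733 zmax 0.102
scene0 -0.2 351 x 0.811 0.904 zmax 0.033
scene0 -0.15 1155 x 0.788 0.911 zmax 0.033
scene0 -0.1 678 x 0.7 0.886 zmax 0.034
scene0 -0.05 183 x 0.7 0.718 zmax 0.033
scene0 -0.0 344 x 0.701 0.824 zmax 0.032
scene0 0.05 140 x 0.743 0.823 zmax 0.033
scene0 0.15 819 x 0.756 0.823 zmax 0.093
scene0 0.2 1115 x 0.7 0.821 zmax 0.103
scene0 0.25 273 x 0.725 0.737 zmax 0.049
side0 -0.25 170 x 0.7 0.732 zmax 0.102
side0 -0.2 88 x 0.811 0.888 zmax 0.035
side0 -0.15 309 x 0.784 0.908 zmax 0.035
side0 -0.1 275 x 0.7 0.882 zmax 0.035
side0 -0.05 44 x 0.7 0.777 zmax 0.033
side0 -0.0 197 x 0.701 0.825 zmax 0.034
side0 0.05 104 x 0.743 0.823 zmax 0.034
side0 0.15 248 x 0.751 0.819 zmax 0.093
side0 0.2 1156 x 0.7 0.817 zmax 0.103
side0 0.25 163 x 0.726 0.737 zmax 0.049
```

Call:
{"api": "jog_arm", "payload": {"increments": [{"slide": [457, -306, 0], "roll": -1.125, "gripper": 0.5}, {"slide": [457, -306, 0], "roll": -1.125, "gripper": 0.5}, {"slide": [457, -306, 0], "roll": -1.125, "gripper": 0.5}, {"slide": [457, -306, 0], "roll": -1.125, "gripper": 0.5}, {"slide": [457, -306, 0], "roll": -1.125, "gripper": 0.5}, {"slide": [457, -306, 0], "roll": -1.125, "gripper": 0.5}, {"slide": [457, -306, 0], "roll": -1.125, "gripper": 0.5}, {"slide": [457, -306, 0], "roll": -1.125, "gripper": 0.5}, {"slide": [457, -306, 0], "roll": -1.125, "gripper": 0.5}, {"slide": [457, -306, 0], "roll": -1.125, "gripper": 0.5}]}}

```text
clock: 0.93
position: [0.4823, -0.2037, 0.2266]
ee_rot: [-2.213, -2.23, 0.0]
force: [0.6, -0.8, -0.5]
width: 0.5
```

```bash
python3 -c "
from st import *
T([550,-90,150],[0,1,0])"
```

```text
t 0.93 p [ 482.3 -203.7  226.6] F [ 0.6 -0.8 -0.5] w 0.5
tool x [-0.008  1.    -0.   ] y [ 1.     0.008 -0.   ] z [-0. -0. -1.] q [ 0.59  0.3  -0.37  1.79  0.12  1.07  0.18]
slide [113.2  68.7  76.6]
roll 0.008
```

Call:
{"api": "jog_arm", "payload": {"increments": [{"slide": [40, 24, 0], "roll": 0.008, "gripper": 0.5}, {"slide": [76, 46, 0], "roll": 0.008, "gripper": 0.5}, {"slide": [113, 68, 0], "roll": 0.008, "gripper": 0.5}, {"slide": [113, 68, 20], "roll": 0.008, "gripper": 0.5}, {"slide": [113, 68, 55], "roll": 0.008, "gripper": 0.5}, {"slide": [113, 68, 90], "roll": 0.008, "gripper": 0.5}, {"slide": [113, 68, 125], "roll": 0.008, "gripper": 0.5}, {"slide": [113, 68, 160], "roll": 0.008, "gripper": 0.5}, {"slide": [113, 68, 190], "roll": 0.008, "gripper": 0.5}, {"slide": [113, 68, 211], "roll": 0.008, "gripper": 0.5}]}}

```text
clock: 1.77
position: [0.5481, -0.0924, 0.0126]
ee_rot: [-2.228, -2.211, 0.004]
force: [0.9, 0.0, 0.5]
width: 0.5
```

```bash
python3 -c "
from st import *
T([550,-90,16],[0,1,0])
grab('wrist','w1');grab('side','side1')"
```

```text
t 1.77 p [548.1 -92.4  12.6] F [0.9 0.  0.5] w 0.5
tool x [0.008 1.    0.   ] y [ 1.    -0.008 -0.004] z [-0.004  0.    -1.   ] q [ 0.3   0.62 -0.33  1.92  0.31  0.65 -0.22]
slide [ 2.4  1.9 -3.4]
roll -0.008
```

View pics/side1.png

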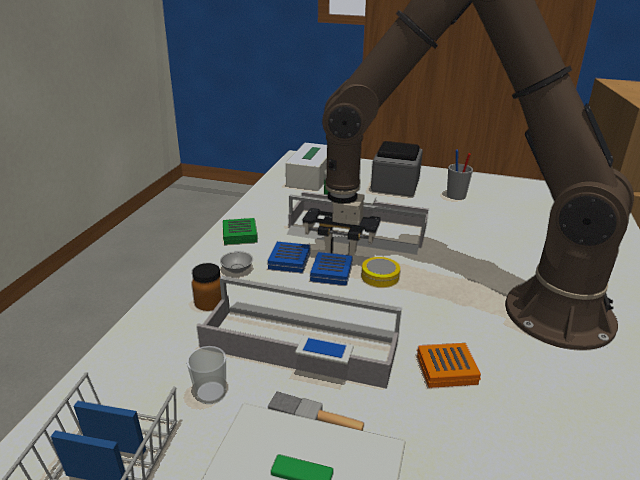

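View pics/w1.png

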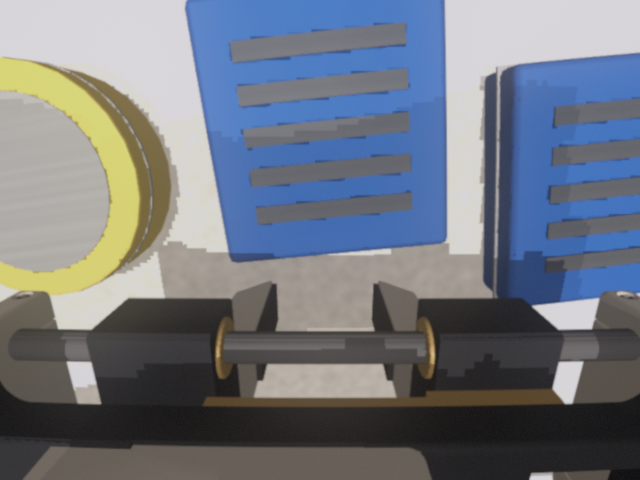

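Wrist view: cassette 1 is centred ahead of the fingers, with its rear edge at row ~250, between the tin on the left and cassette 2 on the right. I'll start the low push.

Call:
{"api": "jog_arm", "payload": {"increments": [{"slide": [7, 2, -4], "roll": -0.008, "gripper": 0.5}, {"slide": [14, 2, -4], "roll": -0.008, "gripper": 0.5}, {"slide": [20, 2, -4], "roll": -0.008, "gripper": 0.5}, {"slide": [26, 2, -4], "roll": -0.008, "gripper": 0.5}, {"slide": [32, 2, -4], "roll": -0.008, "gripper": 0.5}, {"slide": [38, 2, -4], "roll": -0.008, "gripper": 0.5}, {"slide": [44, 2, -4], "roll": -0.008, "gripper": 0.5}, {"slide": [50, 2, -4], "roll": -0.008, "gripper": 0.5}, {"slide": [57, 2, -4], "roll": -0.008, "gripper": 0.5}, {"slide": [64, 2, -4], "roll": -0.008, "gripper": 0.5}]}}

```text
clock: 2.7
position: [0.5535, -0.0293, 0.0214]
ee_rot: [2.22, 2.218, 0.001]
force: [0.3, -6.1, 3.2]
width: 0.5
```

```bash
python3 -c "
from st import *
T([550,165,17],[0,1,0])
grab('wrist','w2')"
```

```text
t 2.7 p [553.5 -29.3  21.4] F [ 0.3 -6.1  3.2] w 0.5
tool x [ 0.001  1.    -0.002] y [ 1.    -0.001  0.003] z [ 0.003 -0.002 -1.   ] q [ 0.19  0.6  -0.33  1.93  0.3   0.66 -0.33]
slide [194.3  -3.8   4. ]
roll -0.001
```

View pics/w2.png

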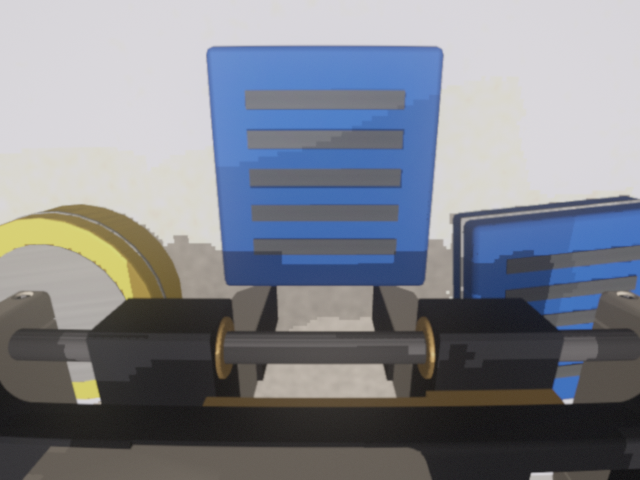

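Call:
{"api": "jog_arm", "payload": {"increments": [{"slide": [8, 0, 1], "roll": 0, "gripper": 0.5}, {"slide": [16, -1, 2], "roll": 0, "gripper": 0.5}, {"slide": [24, -2, 3], "roll": 0, "gripper": 0.5}, {"slide": [32, -3, 3], "roll": 0, "gripper": 0.5}, {"slide": [40, -3, 3], "roll": 0, "gripper": 0.5}, {"slide": [48, -3, 3], "roll": 0, "gripper": 0.5}, {"slide": [56, -3, 3], "roll": 0, "gripper": 0.5}, {"slide": [64, -3, 3], "roll": 0, "gripper": 0.5}, {"slide": [72, -3, 3], "roll": 0, "gripper": 0.5}, {"slide": [80, -3, 3], "roll": 0, "gripper": 0.5}]}}

```text
clock: 3.58
position: [0.5504, 0.0502, 0.0182]
ee_rot: [2.221, 2.217, 0.0]
force: [0.5, -8.4, 6.3]
width: 0.503
```

Call:
{"api": "jog_arm", "payload": {"increments": [{"slide": [5, 0, 0], "roll": 0, "gripper": 0.5}, {"slide": [10, 0, 0], "roll": 0, "gripper": 0.5}, {"slide": [15, 0, 0], "roll": 0, "gripper": 0.5}, {"slide": [20, 0, 0], "roll": 0, "gripper": 0.5}, {"slide": [25, 0, 0], "roll": 0, "gripper": 0.5}, {"slide": [30, 0, 0], "roll": 0, "gripper": 0.5}, {"slide": [35, 0, 0], "roll": 0, "gripper": 0.5}, {"slide": [40, 0, 0], "roll": 0, "gripper": 0.5}, {"slide": [45, 0, 0], "roll": 0, "gripper": 0.5}, {"slide": [50, 0, 0], "roll": 0, "gripper": 0.5}]}}

```text
clock: 4.42
position: [0.5501, 0.1, 0.0179]
ee_rot: [2.222, 2.218, -0.001]
force: [-0.0, -7.0, 3.7]
width: 0.499
```

```bash
python3 -c "
from st import *
T([550,165,17],[0,1,0])
grab('wrist','w3');grab('scene','sc3')
im=cv2.imread('pics/sc3.png');cv2.imwrite('pics/sc3c.png',cv2.resize(im[180:400,240:520],None,fx=2.5,fy=2.5))"
```

```text
t 4.42 p [550.1 100.   17.9] F [-0.  -7.   3.7] w 0.5
tool x [ 0.002  1.    -0.002] y [ 1.    -0.002  0.001] z [ 0.001 -0.002 -1.   ] q [-0.05  0.61 -0.31  1.92  0.3   0.66 -0.55]
slide [65.  -0.2  0.7]
roll -0.002
```

View pics/sc3c.png

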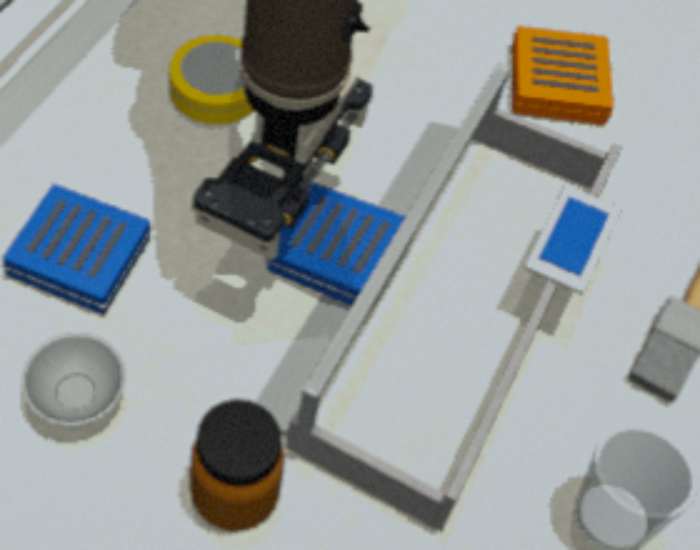

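View pics/w3.png

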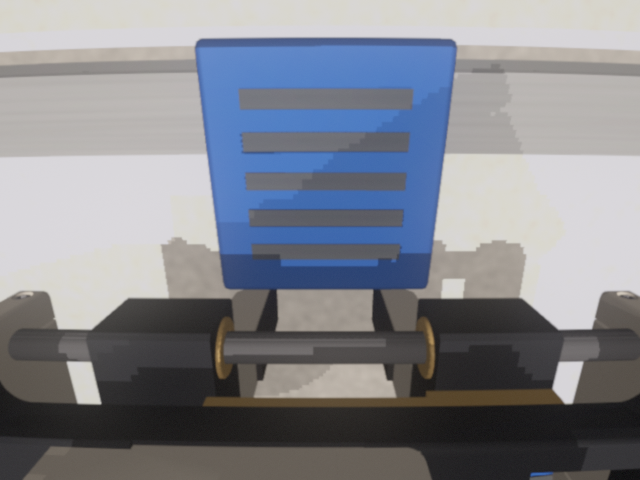

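The cassette is straight and its nose is on the lip crest (wrist image row ~45). I'll continue gently.

Call:
{"api": "jog_arm", "payload": {"increments": [{"slide": [5, 0, 0], "roll": 0, "gripper": 0.5}, {"slide": [10, 0, 0], "roll": 0, "gripper": 0.5}, {"slide": [15, 0, 0], "roll": 0, "gripper": 0.5}, {"slide": [20, 0, 0], "roll": 0, "gripper": 0.5}, {"slide": [25, 0, 0], "roll": 0, "gripper": 0.5}, {"slide": [29, 0, 0], "roll": 0, "gripper": 0.5}, {"slide": [33, 0, 0], "roll": 0, "gripper": 0.5}, {"slide": [37, 0, 0], "roll": 0, "gripper": 0.5}, {"slide": [41, 0, 0], "roll": 0, "gripper": 0.5}, {"slide": [45, 0, 0], "roll": 0, "gripper": 0.5}]}}

```text
clock: 5.35
position: [0.5497, 0.1441, 0.0173]
ee_rot: [2.222, 2.218, -0.003]
force: [-0.0, -9.1, 3.6]
width: 0.502
```

Call:
{"api": "jog_arm", "payload": {"increments": [{"slide": [2, 0, 0], "roll": 0, "gripper": 0.5}, {"slide": [4, 0, 0], "roll": 0, "gripper": 0.5}, {"slide": [6, 0, 0], "roll": 0, "gripper": 0.5}, {"slide": [8, 0, 0], "roll": 0, "gripper": 0.5}, {"slide": [10, 0, 0], "roll": 0, "gripper": 0.5}, {"slide": [12, 0, 0], "roll": 0, "gripper": 0.5}, {"slide": [14, 0, 0], "roll": 0, "gripper": 0.5}, {"slide": [16, 0, 0], "roll": 0, "gripper": 0.5}, {"slide": [18, 0, 0], "roll": 0, "gripper": 0.5}, {"slide": [19, 0, 0], "roll": 0, "gripper": 0.5}]}}

```text
clock: 6.18
position: [0.5498, 0.1537, 0.0176]
ee_rot: [2.224, 2.206, -0.018]
force: [-3.8, -35.6, 26.0]
width: 0.499
```

```bash
python3 -c "
from st import *
T([550,165,17],[0,1,0])
grab('wrist','w4');grab('side','sd4')
im=cv2.imread('pics/sd4.png');cv2.imwrite('pics/sd4c.png',cv2.resize(im[170:400,190:480],None,fx=2.5,fy=2.5))"
```

```text
t 6.18 p [549.8 153.7  17.6] F [ -3.8 -35.6  26. ] w 0.5
tool x [ 0.008  1.    -0.014] y [ 1.    -0.008 -0.002] z [-0.002 -0.014 -1.   ] q [-0.16  0.62 -0.3   1.88  0.3   0.69 -0.65]
slide [11.3  0.2  0.4]
roll -0.008
```

View pics/sd4c.png

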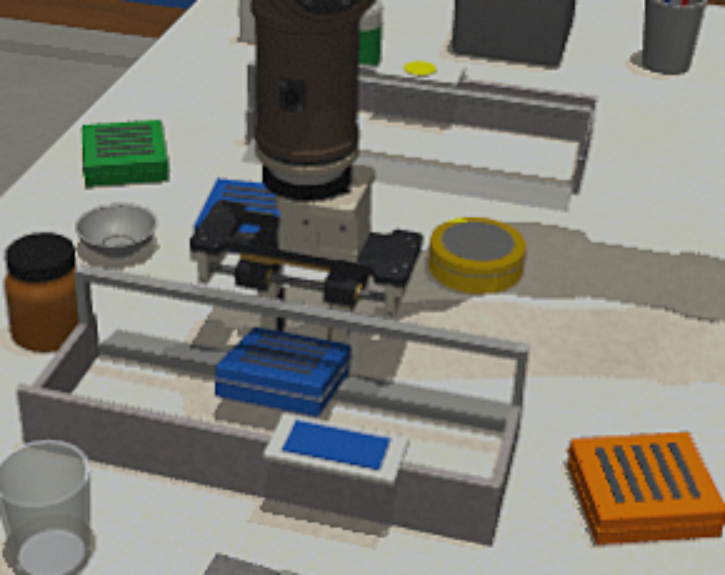

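View pics/w4.png

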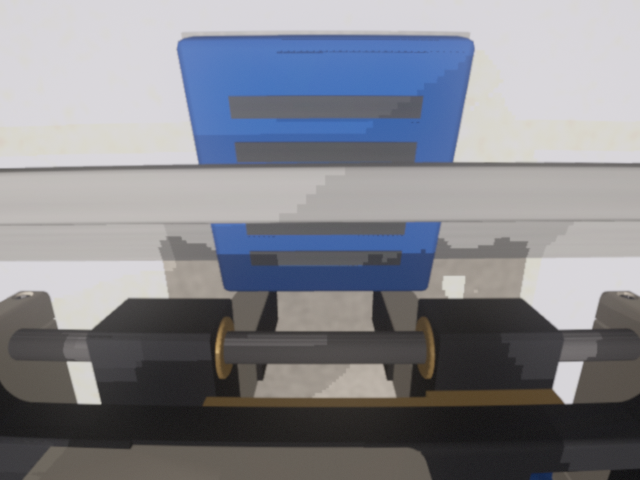

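A reading of −36 N in y and +26 N in z means the pads hold the rear edge down while it tries to rise, so it is jamming. I'll back off to let it tip.

Call:
{"api": "jog_arm", "payload": {"increments": [{"slide": [-5, 0, 0], "roll": 0, "gripper": 0.5}, {"slide": [-10, 0, 0], "roll": 0, "gripper": 0.5}, {"slide": [-14, 0, 0], "roll": 0, "gripper": 0.5}, {"slide": [-18, 0, 0], "roll": 0, "gripper": 0.5}, {"slide": [-20, 0, 0], "roll": 0, "gripper": 0.5}, {"slide": [-20, 0, 0], "roll": 0, "gripper": 0.5}, {"slide": [-20, 0, -5], "roll": 0, "gripper": 0.5}, {"slide": [-20, 0, -10], "roll": 0, "gripper": 0.5}, {"slide": [-20, 0, -10], "roll": 0, "gripper": 0.5}, {"slide": [-20, 0, -10], "roll": 0, "gripper": 0.5}]}}

```text
clock: 7.12
position: [0.5498, 0.146, 0.0273]
ee_rot: [2.221, 2.222, 0.002]
force: [0.1, -0.2, 0.4]
width: 0.502
```

```bash
python3 -c "
from st import *
from meas import *
T([550,165,17],[0,1,0])
grab('wrist','w5');s,im=grab('side','sd5')
im=cv2.imread('pics/sd5.png');cv2.imwrite('pics/sd5c.png',cv2.resize(im[260:400,190:410],None,fx=3.5,fy=3.5,interpolation=cv2.INTER_CUBIC))
im=dict(np.load('/tmp/sd5.npz'));X=cloud(im);hsv=cv2.cvtColor(im['frame'],cv2.COLOR_BGR2HSV)
m=cv2.inRange(hsv,(100,120,60),(125,255,255))>0
P=X[m&(X[...,0]>.48)&(X[...,0]<.62)&(X[...,1]>.1)&(X[...,1]<.33)]
for y in np.arange(.15,.31,.01):
  q=P[(P[:,1]>y)&(P[:,1]<y+.01)]
  if len(q): print(round(y,2),len(q),np.percentile(q[:,2],[5,50,95]).round(4))
"
```

```text
t 7.12 p [549.8 146.   27.3] F [ 0.1 -0.2  0.4] w 0.5
tool x [-0.     1.     0.001] y [1.    0.    0.001] z [ 0.001  0.001 -1.   ] q [-0.13  0.61 -0.32  1.89  0.29  0.69 -0.61]
slide [19.   0.2 10.3]
roll 0.0
0.15 2 [0.044  0.2033 0.3625]
0.16 1 [0.3797 0.3797 0.3797]
0.17 13 [0.0417 0.0425 0.0441]
0.18 122 [0.0413 0.044  0.0463]
0.19 81 [0.0404 0.0434 0.0452]
0.2 127 [0.0387 0.0411 0.0443]
0.21 110 [0.0349 0.0385 0.0412]
0.22 84 [0.0352 0.0381 0.0407]
0.23 130 [0.0343 0.0365 0.0384]
0.24 111 [0.032  0.0342 0.0367]
0.25 98 [0.0292 0.0329 0.0358]
0.26 157 [0.0284 0.0312 0.0335]
0.27 214 [0.0081 0.0259 0.0318]
```

View pics/sd5c.png

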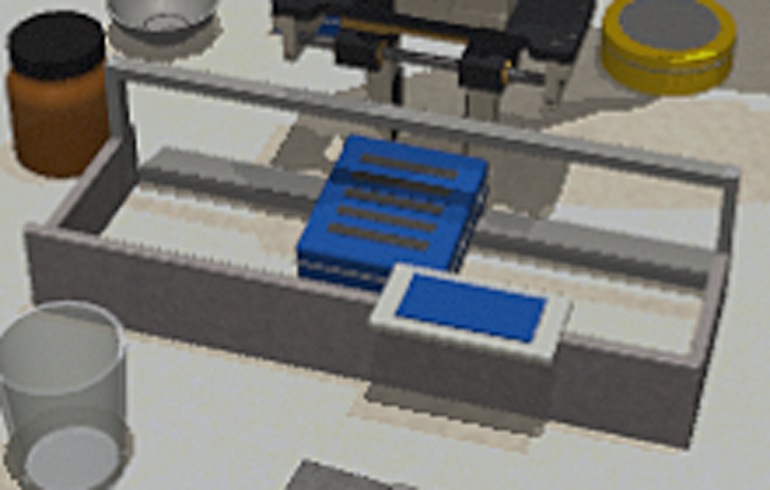

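View pics/w5.png

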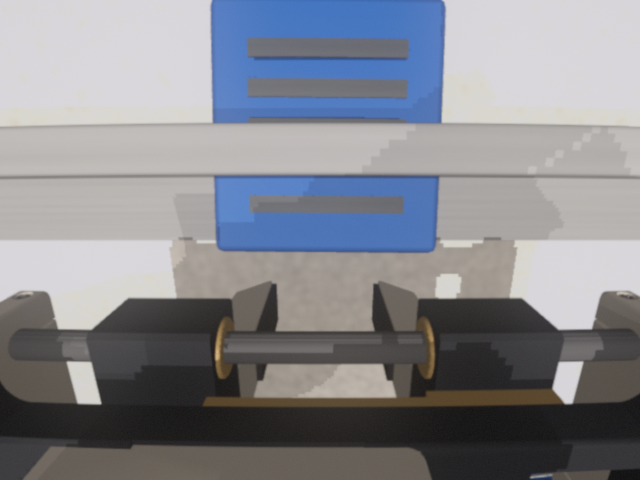

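It has tipped nose-down onto the bay floor (top is 45 mm at y≈0.18, falling to 30 mm at y≈0.27). I'll raise to z≈38 mm so the gripper body clears the rail, and push on the rear top edge.

Call:
{"api": "jog_arm", "payload": {"increments": [{"slide": [0, 0, -6], "roll": 0, "gripper": 0.5}, {"slide": [0, 0, -11], "roll": 0, "gripper": 0.5}, {"slide": [5, 0, -11], "roll": 0, "gripper": 0.5}, {"slide": [10, 0, -11], "roll": 0, "gripper": 0.5}, {"slide": [15, 0, -11], "roll": 0, "gripper": 0.5}, {"slide": [19, 0, -11], "roll": 0, "gripper": 0.5}, {"slide": [23, 0, -11], "roll": 0, "gripper": 0.5}, {"slide": [27, 0, -11], "roll": 0, "gripper": 0.5}, {"slide": [31, 0, -11], "roll": 0, "gripper": 0.5}, {"slide": [34, 0, -11], "roll": 0, "gripper": 0.5}]}}

```text
clock: 8.05
position: [0.5492, 0.1796, 0.0374]
ee_rot: [-2.221, -2.221, 0.001]
force: [-0.5, -2.4, -1.1]
width: 0.498
```

```bash
python3 -c "
from st import *
T([550,204,37.5],[0,1,0])
grab('wrist','w6')"
```

```text
t 8.05 p [549.2 179.6  37.4] F [-0.5 -2.4 -1.1] w 0.5
tool x [ 0.  1. -0.] y [ 1.    -0.    -0.001] z [-0.001 -0.    -1.   ] q [-0.18  0.6  -0.32  1.86  0.28  0.73 -0.66]
slide [24.4  0.8 -0.1]
roll -0.0
```

View pics/w6.png

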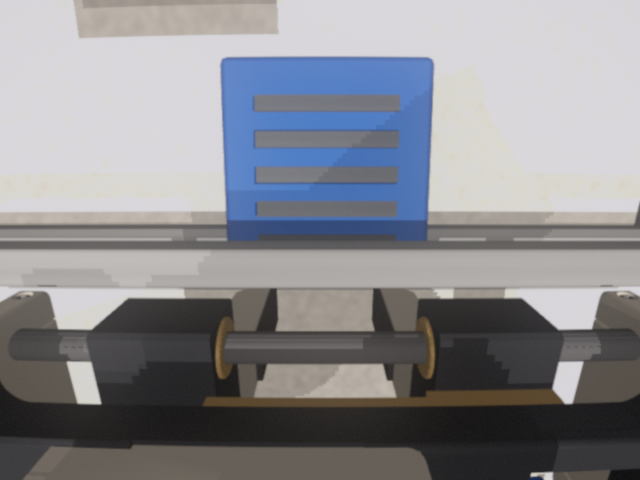

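Call:
{"api": "jog_arm", "payload": {"increments": [{"slide": [3, 1, 0], "roll": 0, "gripper": 0.5}, {"slide": [6, 1, 0], "roll": 0, "gripper": 0.5}, {"slide": [9, 1, 0], "roll": 0, "gripper": 0.5}, {"slide": [12, 1, 0], "roll": 0, "gripper": 0.5}, {"slide": [14, 1, 0], "roll": 0, "gripper": 0.5}, {"slide": [16, 1, 0], "roll": 0, "gripper": 0.5}, {"slide": [18, 1, 0], "roll": 0, "gripper": 0.5}, {"slide": [20, 1, 0], "roll": 0, "gripper": 0.5}, {"slide": [21, 1, 0], "roll": 0, "gripper": 0.5}, {"slide": [22, 1, 0], "roll": 0, "gripper": 0.5}]}}

```text
clock: 8.93
position: [0.5504, 0.201, 0.0377]
ee_rot: [2.221, 2.221, -0.001]
force: [-0.4, -7.3, 1.3]
width: 0.503
```

```bash
cat > chk.py <<'E'
from st import *
from meas import *
import sys
def chk(tag,sgn=1,x0=.48,x1=.62,col='b',c=(250,190,200,410)):
    T(); out={}
    for cam in ('side','scene'):
        s,im=grab(cam,cam+tag); X=cloud(im);hsv=cv2.cvtColor(im['frame'],cv2.COLOR_BGR2HSV)
        m=cv2.inRange(hsv,(100,120,60),(125,255,255))>0 if col=='b' else cv2.inRange(hsv,(22,130,70),(36,255,255))>0
        P=X[m&(X[...,0]>x0)&(X[...,0]<x1)&(X[...,1]*sgn>.1)&(X[...,1]*sgn<.33)]
        P=P[P[:,2]<.055]
        print(cam,'x',np.percentile(P[:,0],[1,99]).round(3),'y',np.percentile(P[:,1]*sgn,[1,99]).round(3))
        for y in np.arange(.15,.34,.01):
            q=P[(P[:,1]*sgn>y)&(P[:,1]*sgn<y+.01)]
            if len(q)>8: print(' ',round(y,2),len(q),np.percentile(q[:,2],[50,95]).round(4),end=';')
        print()
    grab('wrist','w'+tag)
E
python3 -c "
from chk import *
chk('7')"
```

```text
t 8.93 p [550.4 201.   37.7] F [-0.4 -7.3  1.3] w 0.5
tool x [ 0.     1.    -0.001] y [ 1. -0. -0.] z [-0.    -0.001 -1.   ] q [-0.22  0.61 -0.32  1.84  0.28  0.74 -0.69]
side x [0.505 0.596] y [0.214 0.3  ]
  0.21 71 [0.0388 0.0405];  0.22 122 [0.0386 0.0403];  0.23 95 [0.0372 0.039 ];  0.24 89 [0.0362 0.0387];  0.25 125 [0.0355 0.0378];  0.26 113 [0.034  0.0361];  0.27 76 [0.0334 0.0355];  0.28 86 [0.0327 0.0348];  0.29 66 [0.031  0.0342];  0.3 14 [0.0314 0.033 ];
scene x [0.509 0.598] y [0.223 0.311]
  0.22 82 [0.0364 0.039 ];  0.23 125 [0.0361 0.039 ];  0.24 131 [0.0356 0.0383];  0.25 183 [0.0346 0.0372];  0.26 125 [0.0337 0.0368];  0.27 137 [0.0327 0.0361];  0.28 186 [0.0318 0.0347];  0.29 135 [0.0308 0.0333];  0.3 198 [0.0297 0.0327];  0.31 32 [0.0299 0.0331];
```

View pics/w7.png

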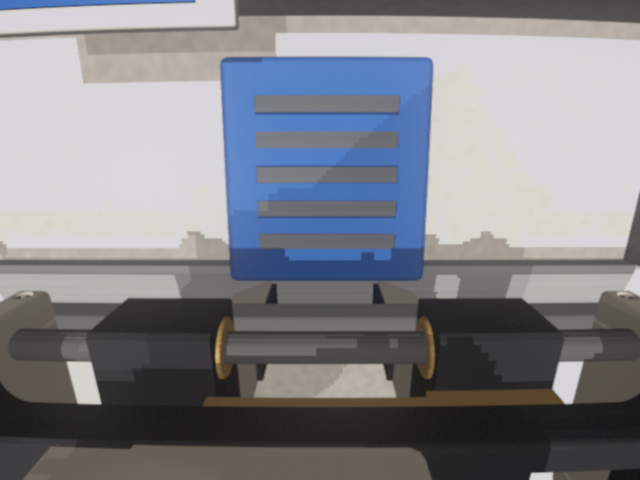

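Call:
{"api": "jog_arm", "payload": {"increments": [{"slide": [0.5, 0, 0], "roll": 0, "gripper": 0.5}, {"slide": [1, 0, 0], "roll": 0, "gripper": 0.5}, {"slide": [1.5, 0, 0], "roll": 0, "gripper": 0.5}, {"slide": [2, 0, 0], "roll": 0, "gripper": 0.5}, {"slide": [2.5, 0, 0], "roll": 0, "gripper": 0.5}, {"slide": [3, 0, 0], "roll": 0, "gripper": 0.5}, {"slide": [3.5, 0, 0], "roll": 0, "gripper": 0.5}, {"slide": [4, 0, 0], "roll": 0, "gripper": 0.5}, {"slide": [4, 0, 0], "roll": 0, "gripper": 0.5}, {"slide": [4, 0, 0], "roll": 0, "gripper": 0.5}]}}

```text
clock: 9.92
position: [0.5504, 0.2009, 0.0376]
ee_rot: [2.223, 2.216, -0.008]
force: [-1.5, -16.3, 6.3]
width: 0.499
```

```bash
python3 -c "
from chk import *
chk('8')"
```

```text
t 9.92 p [550.4 200.9  37.6] F [ -1.5 -16.3   6.3] w 0.5
tool x [ 0.003  1.    -0.006] y [ 1.    -0.003 -0.001] z [-0.001 -0.006 -1.   ] q [-0.22  0.61 -0.32  1.83  0.28  0.74 -0.7 ]
side x [0.505 0.595] y [0.214 0.301]
  0.21 74 [0.0374 0.0395];  0.22 115 [0.0371 0.0395];  0.23 99 [0.0358 0.039 ];  0.24 82 [0.0354 0.0378];  0.25 117 [0.0345 0.0368];  0.26 118 [0.0335 0.0359];  0.27 63 [0.0328 0.0355];  0.28 87 [0.032  0.0341];  0.29 71 [0.031  0.0331];  0.3 14 [0.0316 0.0338];
scene x [0.509 0.598] y [0.223 0.31 ]
  0.22 73 [0.0352 0.039 ];  0.23 127 [0.0347 0.0374];  0.24 123 [0.0346 0.0376];  0.25 186 [0.034  0.0363];  0.26 138 [0.0328 0.0354];  0.27 134 [0.0324 0.0346];  0.28 187 [0.0317 0.0346];  0.29 133 [0.0305 0.0332];  0.3 196 [0.0301 0.0324];  0.31 20 [0.0295 0.0316];
```

View pics/w8.png

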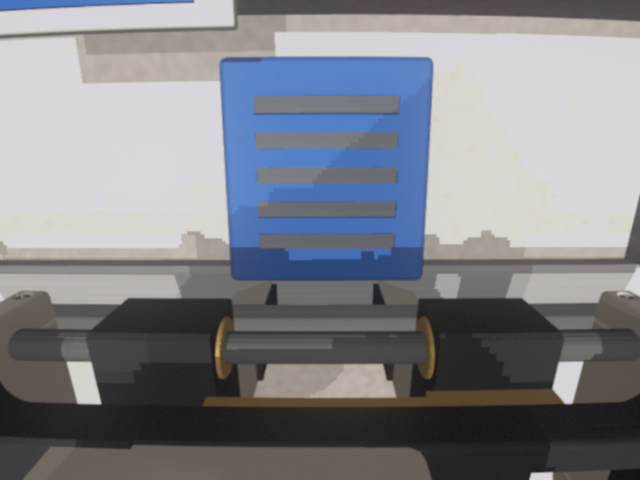

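Blocked at y=0.201 with 16 N, so I'll back off to see whether it drops by itself.

Call:
{"api": "jog_arm", "payload": {"increments": [{"slide": [-5, 0, 0], "roll": 0, "gripper": 0.5}, {"slide": [-10, 0, 0], "roll": 0, "gripper": 0.5}, {"slide": [-18, 0, 0], "roll": 0, "gripper": 0.5}, {"slide": [-26, 0, 0], "roll": 0, "gripper": 0.3}, {"slide": [-26, 0, -10], "roll": 0, "gripper": 0.3}, {"slide": [-26, 0, -30], "roll": 0, "gripper": 0.3}, {"slide": [-26, 0, -60], "roll": 0, "gripper": 0.3}, {"slide": [-26, 0, -90], "roll": 0, "gripper": 0.3}, {"slide": [-10, 0, -100], "roll": 0, "gripper": 0.3}, {"slide": [0, 0, -100], "roll": 0, "gripper": 0.3}]}}

```text
clock: 10.9
position: [0.5524, 0.2075, 0.1419]
ee_rot: [2.221, 2.22, 0.01]
force: [0.1, 0.8, -0.3]
width: 0.299
```

```bash
python3 -c "
from chk import *
chk('9')"
```

```text
t 10.9 p [552.4 207.5 141.9] F [ 0.1  0.8 -0.3] w 0.3
tool x [0.    1.    0.003] y [ 1.    -0.     0.006] z [ 0.006  0.003 -1.   ] q [-0.19  0.49 -0.37  1.74  0.21  0.94 -0.64]
side x [0.505 0.595] y [0.211 0.299]
  0.21 97 [0.0295 0.0314];  0.22 89 [0.0302 0.0322];  0.23 111 [0.03   0.0317];  0.24 65 [0.0295 0.0315];  0.25 101 [0.0302 0.0323];  0.26 111 [0.0297 0.0317];  0.27 48 [0.0299 0.0317];  0.28 60 [0.0298 0.0319];  0.29 80 [0.0296 0.0318];
scene x [0.509 0.598] y [0.219 0.309]
  0.21 26 [0.0282 0.0304];  0.22 159 [0.0291 0.032 ];  0.23 157 [0.029  0.0311];  0.24 120 [0.0289 0.032 ];  0.25 163 [0.0294 0.0314];  0.26 149 [0.0296 0.0321];  0.27 122 [0.0293 0.0322];  0.28 167 [0.0294 0.0317];  0.29 160 [0.0292 0.0318];  0.3 196 [0.0291 0.032 ];
```

View pics/w9.png

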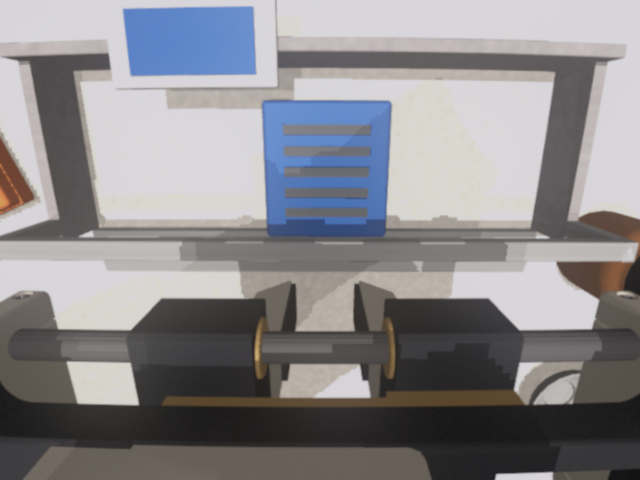

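Cassette 1 dropped and lies flat (z 29–30 mm across, y 0.211–0.309). Next is cassette 2.

Call:
{"api": "jog_arm", "payload": {"increments": [{"slide": [-40, 11, 0], "roll": 0, "gripper": 0.6}, {"slide": [-80, 23, 0], "roll": 0, "gripper": 0.6}, {"slide": [-120, 35, 0], "roll": 0, "gripper": 0.6}, {"slide": [-160, 46, 0], "roll": 0, "gripper": 0.6}, {"slide": [-200, 58, 0], "roll": 0, "gripper": 0.6}, {"slide": [-238, 70, 0], "roll": 0, "gripper": 0.6}, {"slide": [-274, 82, 0], "roll": 0, "gripper": 0.6}, {"slide": [-300, 88, 0], "roll": 0, "gripper": 0.6}, {"slide": [-317, 92, 0], "roll": 0, "gripper": 0.6}, {"slide": [-317, 92, 0], "roll": 0, "gripper": 0.6}]}}

```text
clock: 11.88
position: [0.6413, -0.1188, 0.1355]
ee_rot: [-2.23, -2.213, 0.007]
force: [0.2, 0.2, 0.8]
width: 0.6
```

```bash
python3 -c "
from st import *
T([644,-110,17],[0,1,0])
grab('wrist','w10')"
```

```text
t 11.88 p [ 641.3 -118.8  135.5] F [0.2 0.2 0.8] w 0.6
tool x [ 0.007  1.    -0.003] y [ 1.    -0.007 -0.003] z [-0.003 -0.003 -1.   ] q [ 0.3   0.58 -0.31  1.58  0.2   1.01 -0.08]
slide [  9.2   3.  118.4]
roll -0.007
```

View pics/w10.png

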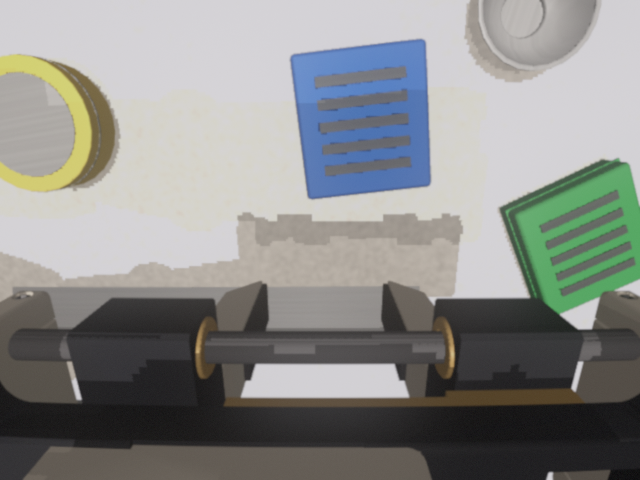

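Wrist view: cassette 2 at (365,120) lies ahead and slightly right of the tool, as planned to keep the body off the jar. The green look-alike and the dish are clear. Descending and pushing.

Call:
{"api": "jog_arm", "payload": {"increments": [{"slide": [2, 2, 30], "roll": -0.007, "gripper": 0.6}, {"slide": [3, 4, 60], "roll": -0.007, "gripper": 0.6}, {"slide": [3, 4, 90], "roll": -0.007, "gripper": 0.6}, {"slide": [3, 4, 112], "roll": -0.007, "gripper": 0.6}, {"slide": [6, 4, 117], "roll": -0.007, "gripper": 0.6}, {"slide": [12, 4, 117], "roll": -0.007, "gripper": 0.6}, {"slide": [18, 4, 117], "roll": -0.007, "gripper": 0.6}, {"slide": [24, 4, 117], "roll": -0.007, "gripper": 0.6}, {"slide": [30, 4, 117], "roll": -0.007, "gripper": 0.6}, {"slide": [36, 4, 117], "roll": -0.007, "gripper": 0.6}]}}

```text
clock: 12.77
position: [0.6474, -0.0751, 0.0222]
ee_rot: [2.212, 2.228, 0.002]
force: [-0.9, -3.1, 1.9]
width: 0.602
```

Call:
{"api": "jog_arm", "payload": {"increments": [{"slide": [7, 0, 0], "roll": 0, "gripper": 0.6}, {"slide": [14, 0, 0], "roll": 0, "gripper": 0.6}, {"slide": [21, 0, 0], "roll": 0, "gripper": 0.6}, {"slide": [28, 0, 0], "roll": 0, "gripper": 0.6}, {"slide": [35, 0, 0], "roll": 0, "gripper": 0.6}, {"slide": [42, 0, 0], "roll": 0, "gripper": 0.6}, {"slide": [49, 0, 0], "roll": 0, "gripper": 0.6}, {"slide": [56, 0, 0], "roll": 0, "gripper": 0.6}, {"slide": [63, 0, 0], "roll": 0, "gripper": 0.6}, {"slide": [70, 0, 0], "roll": 0, "gripper": 0.6}]}}

```text
clock: 13.6
position: [0.6473, -0.0061, 0.022]
ee_rot: [2.213, 2.226, 0.002]
force: [0.6, -5.4, 4.1]
width: 0.602
```

```bash
python3 -c "
from st import *
T([644,152,17],[0,1,0])
grab('wrist','w11')"
```

```text
t 13.6 p [647.3  -6.1  22. ] F [ 0.6 -5.4  4.1] w 0.6
tool x [-0.006  1.    -0.001] y [1.    0.006 0.003] z [ 0.003 -0.001 -1.   ] q [ 0.11  0.7  -0.28  1.69  0.25  0.78 -0.28]
slide [158.1  -2.4   4.8]
roll 0.006
```

View pics/w11.png

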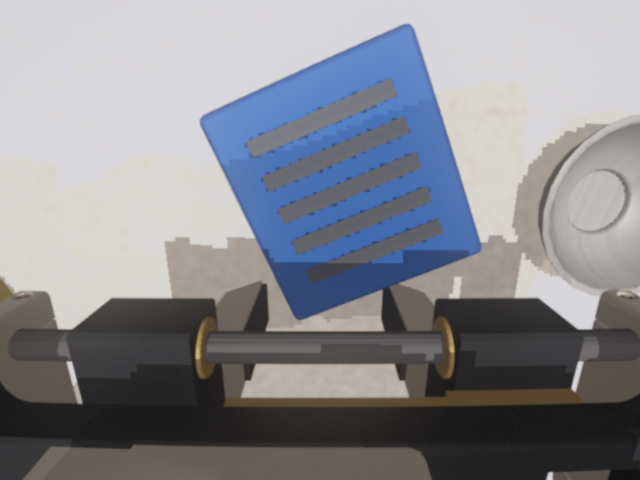

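Only the right finger caught it: the left corner slipped between the fingers and it yawed by about 20°. I'll back off and measure.

Call:
{"api": "jog_arm", "payload": {"increments": [{"slide": [-6, 0, 0], "roll": 0, "gripper": 0.6}, {"slide": [-14, 0, 0], "roll": 0, "gripper": 0.6}, {"slide": [-24, 0, 0], "roll": 0, "gripper": 0.6}, {"slide": [-34, 0, 0], "roll": 0, "gripper": 0.6}, {"slide": [-40, 0, 0], "roll": 0, "gripper": 0.5}, {"slide": [-40, 0, 0], "roll": 0, "gripper": 0.4}, {"slide": [-40, 0, 0], "roll": 0, "gripper": 0.4}, {"slide": [-40, 0, 0], "roll": 0, "gripper": 0.4}, {"slide": [-40, 0, 0], "roll": 0, "gripper": 0.4}, {"slide": [-40, 0, 0], "roll": 0, "gripper": 0.4}]}}

```text
clock: 14.48
position: [0.6463, -0.0447, 0.0207]
ee_rot: [-2.213, -2.23, -0.001]
force: [-0.4, -0.7, -0.6]
width: 0.398
```

```bash
python3 -c "
from st import *
from meas import *
T()
s,im=grab('wrist','w12')
im={k:np.array(v) for k,v in im.items()}
hsv=cv2.cvtColor(im['frame'],cv2.COLOR_BGR2HSV)
m=cv2.morphologyEx(cv2.inRange(hsv,(100,120,50),(125,255,255)),cv2.MORPH_CLOSE,np.ones((15,15)))
c=max(cv2.findContours(m,0,2)[0],key=cv2.contourArea)
z=im['depth'];v,u=np.nonzero(cv2.drawContours(np.zeros((480,640),np.uint8),[c],-1,1,-1));d=z[v,u];ok=d>0;u,v,d=u[ok],v[ok],d[ok]
n=cv2.undistortPoints(np.c_[u,v].astype(float).reshape(-1,1,2),im['intrinsics'],im['dist_coeffs']).reshape(-1,2)
H=im['hand_eye'];P=np.c_[n*d[:,None],d,np.ones(len(d))]@H.T
R=Ro.from_rotvec(s['ee_rot']).as_matrix();W=P[:,:3]@R.T+s['position']
print('cam in tool',H[:3,3].round(3))
W=W[abs(W[:,2]-.03)<.008]
r=cv2.minAreaRect((W[:,:2]*1000).astype(np.float32));print(r,cv2.boxPoints(r).round(0).tolist())
"
```

```text
t 14.48 p [646.3 -44.7  20.7] F [-0.4 -0.7 -0.6] w 0.4
tool x [-0.008  1.     0.   ] y [1.    0.008 0.   ] z [ 0.  0. -1.] q [ 0.17  0.71 -0.28  1.68  0.26  0.79 -0.22]
cam in tool [ 0.078  0.001 -0.158]
((657.4757080078125, 51.956031799316406), (91.33934783935547, 98.21133422851562), 23.52434730529785) [[596.0, 79.0], [635.0, -11.0], [719.0, 25.0], [680.0, 115.0]]
```

View pics/w12.png

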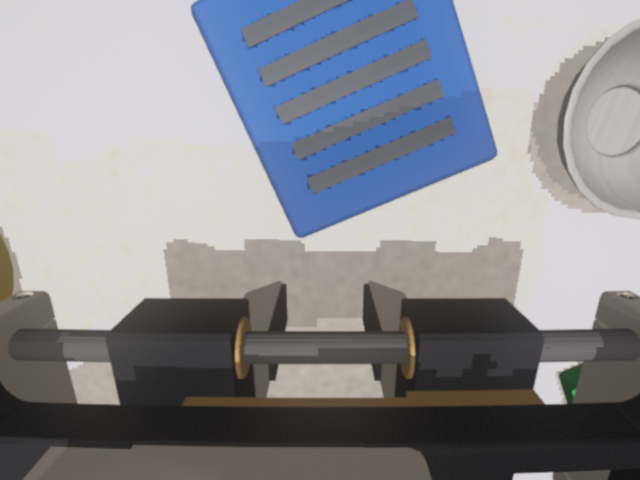

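Cassette 2 is at (657,52) with yaw +23.5° and its rear-left corner at (635,−11). I'll centre the narrower jaws on it at x≈660 so that the left finger pushes that corner back.

Call:
{"api": "jog_arm", "payload": {"increments": [{"slide": [3, 7, 2], "roll": 0.008, "gripper": 0.4}, {"slide": [8, 14, 3], "roll": 0.008, "gripper": 0.4}, {"slide": [14, 14, 3], "roll": 0.008, "gripper": 0.4}, {"slide": [21, 14, 3], "roll": 0.008, "gripper": 0.4}, {"slide": [28, 14, 3], "roll": 0.008, "gripper": 0.4}, {"slide": [35, 14, 3], "roll": 0.008, "gripper": 0.4}, {"slide": [42, 14, 3], "roll": 0.008, "gripper": 0.4}, {"slide": [49, 14, 3], "roll": 0.008, "gripper": 0.4}, {"slide": [56, 14, 3], "roll": 0.008, "gripper": 0.4}, {"slide": [63, 14, 3], "roll": 0.008, "gripper": 0.4}]}}

```text
clock: 15.37
position: [0.6595, 0.0184, 0.0176]
ee_rot: [-2.222, -2.22, 0.0]
force: [-0.6, -2.2, -1.1]
width: 0.401
```

```bash
cat > wm.py <<'E'
from st import *
from meas import *
def wm(tag,lo=(100,120,50),hi=(125,255,255),zt=.03,tol=.008):
    T()
    s,im=grab('wrist',tag)
    im={k:np.array(v) for k,v in im.items()}
    hsv=cv2.cvtColor(im['frame'],cv2.COLOR_BGR2HSV)
    m=cv2.morphologyEx(cv2.inRange(hsv,lo,hi),cv2.MORPH_CLOSE,np.ones((15,15)))
    c=max(cv2.findContours(m,0,2)[0],key=cv2.contourArea)
    z=im['depth'];v,u=np.nonzero(cv2.drawContours(np.zeros((480,640),np.uint8),[c],-1,1,-1));d=z[v,u];ok=d>0;u,v,d=u[ok],v[ok],d[ok]
    n=cv2.undistortPoints(np.c_[u,v].astype(float).reshape(-1,1,2),im['intrinsics'],im['dist_coeffs']).reshape(-1,2)
    P=np.c_[n*d[:,None],d,np.ones(len(d))]@im['hand_eye'].T
    R=Ro.from_rotvec(s['ee_rot']).as_matrix();W=P[:,:3]@R.T+s['position']
    W=W[abs(W[:,2]-zt)<tol]
    r=cv2.minAreaRect((W[:,:2]*1000).astype(np.float32));print(np.round(r[0],1),np.round(r[1],1),round(r[2],1),cv2.boxPoints(r).round(0).tolist())
    return W
E
python3 -c "
from wm import *
wm('w13')"
```

```text
t 15.37 p [659.5  18.4  17.6] F [-0.6 -2.2 -1.1] w 0.4
tool x [ 0.001  1.    -0.   ] y [ 1.    -0.001 -0.   ] z [-0. -0. -1.] q [ 0.07  0.72 -0.27  1.65  0.25  0.8  -0.32]
[666.5  88.3] [90.2 99. ] 14.1 [[611.0, 125.0], [635.0, 29.0], [722.0, 51.0], [698.0, 147.0]]
```

View pics/w13.png

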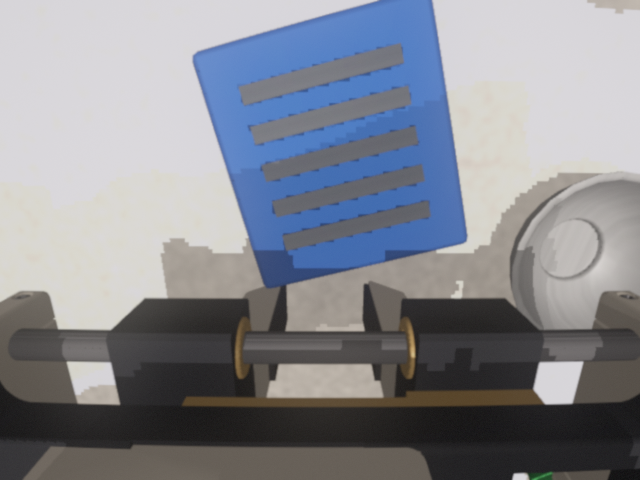

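Call:
{"api": "jog_arm", "payload": {"increments": [{"slide": [5, 0, 0], "roll": 0, "gripper": 0.4}, {"slide": [10, 0, 0], "roll": 0, "gripper": 0.4}, {"slide": [15, 0, 0], "roll": 0, "gripper": 0.4}, {"slide": [20, 0, 0], "roll": 0, "gripper": 0.4}, {"slide": [24, 0, 0], "roll": 0, "gripper": 0.4}, {"slide": [28, 0, 0], "roll": 0, "gripper": 0.4}, {"slide": [32, 0, 0], "roll": 0, "gripper": 0.4}, {"slide": [36, 0, 0], "roll": 0, "gripper": 0.4}, {"slide": [40, 0, 0], "roll": 0, "gripper": 0.4}, {"slide": [42, 0, 0], "roll": 0, "gripper": 0.4}]}}

```text
clock: 16.25
position: [0.66, 0.0601, 0.0177]
ee_rot: [2.222, 2.22, 0.0]
force: [-0.4, -4.7, 1.3]
width: 0.399
```

```bash
python3 -c "
from wm import *
wm('w14')"
```

```text
t 16.25 p [660.   60.1  17.7] F [-0.4 -4.7  1.3] w 0.4
tool x [0.001 1.    0.   ] y [ 1.    -0.001  0.   ] z [ 0.  0. -1.] q [ 0.    0.73 -0.27  1.65  0.25  0.8  -0.38]
[680.1 119. ] [101.1  90.1] 89.9 [[635.0, 69.0], [725.0, 68.0], [725.0, 170.0], [635.0, 170.0]]
```

View pics/w14.png

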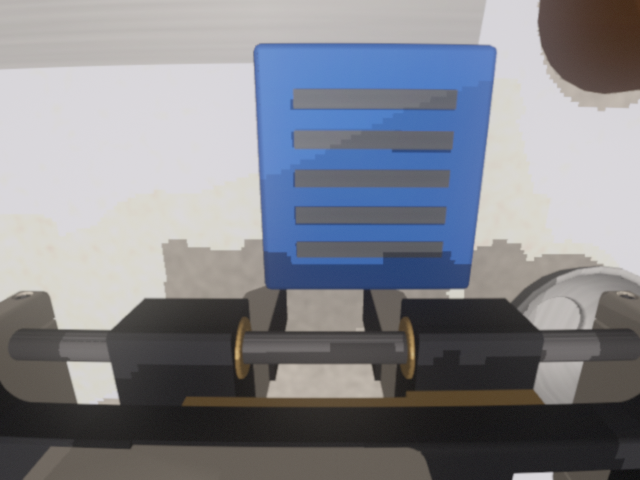

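It is straight again but at x 634–726, too close to the end post. I'll re-seat the jaws further right and push diagonally (−x) so the line of force passes through its centre.

Call:
{"api": "jog_arm", "payload": {"increments": [{"slide": [-8, 0, 0], "roll": 0, "gripper": 0.4}, {"slide": [-8, 16, 0], "roll": 0, "gripper": 0.4}, {"slide": [-7, 32, 0], "roll": 0, "gripper": 0.4}, {"slide": [-3, 32, 0], "roll": 0, "gripper": 0.4}, {"slide": [1, 32, 0], "roll": 0, "gripper": 0.4}, {"slide": [6, 29, 0], "roll": 0, "gripper": 0.4}, {"slide": [11, 26, 0], "roll": 0, "gripper": 0.4}, {"slide": [16, 23, 0], "roll": 0, "gripper": 0.4}, {"slide": [21, 20, 0], "roll": 0, "gripper": 0.4}, {"slide": [25, 18, 0], "roll": 0, "gripper": 0.4}]}}

```text
clock: 17.13
position: [0.6768, 0.0854, 0.0177]
ee_rot: [-2.221, -2.221, 0.001]
force: [1.0, -3.7, -1.5]
width: 0.399
```

```bash
python3 -c "
from wm import *
wm('w15')"
```

```text
t 17.13 p [676.8  85.4  17.7] F [ 1.  -3.7 -1.5] w 0.4
tool x [ 0.  1. -0.] y [ 1.    -0.    -0.001] z [-0.001 -0.    -1.   ] q [-0.04  0.75 -0.27  1.59  0.24  0.83 -0.4 ]
[664.5 144.1] [101.4  90.3] 89.7 [[619.0, 94.0], [709.0, 93.0], [710.0, 195.0], [620.0, 195.0]]
```

View pics/w15.png

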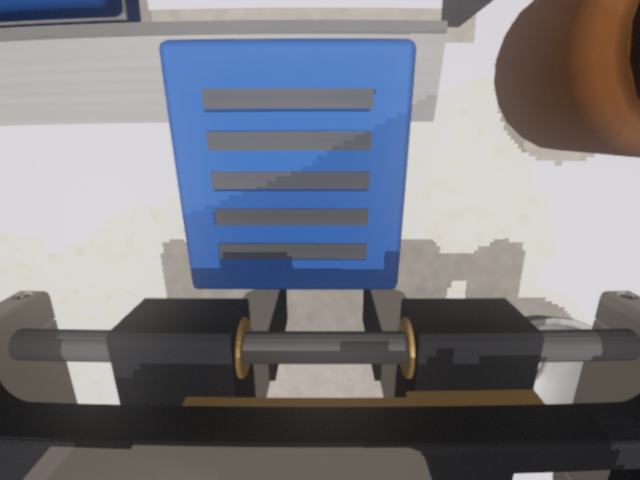

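The cassette is now straight at x≈664. I'll re-seat the tool at x≈648 to keep the body away from the jar, then push up the ramp.

Call:
{"api": "jog_arm", "payload": {"increments": [{"slide": [-8, 0, 0], "roll": 0, "gripper": 0.45}, {"slide": [-8, -15, 0], "roll": 0, "gripper": 0.45}, {"slide": [-6, -28, 0], "roll": 0, "gripper": 0.45}, {"slide": [-2, -28, 0], "roll": 0, "gripper": 0.45}, {"slide": [4, -28, 0], "roll": 0, "gripper": 0.45}, {"slide": [9, -28, 0], "roll": 0, "gripper": 0.45}, {"slide": [14, -28, 0], "roll": 0, "gripper": 0.45}, {"slide": [19, -28, 0], "roll": 0, "gripper": 0.45}, {"slide": [24, -28, 0], "roll": 0, "gripper": 0.45}, {"slide": [29, -28, 0], "roll": 0, "gripper": 0.45}]}}

```text
clock: 18.02
position: [0.6503, 0.1138, 0.0177]
ee_rot: [2.223, 2.22, 0.0]
force: [0.1, -3.9, 1.3]
width: 0.445
```

Call:
{"api": "jog_arm", "payload": {"increments": [{"slide": [4, 0, 0], "roll": 0, "gripper": 0.45}, {"slide": [8, 0, 0], "roll": 0, "gripper": 0.45}, {"slide": [12, 0, 0], "roll": 0, "gripper": 0.45}, {"slide": [16, 0, 0], "roll": 0, "gripper": 0.45}, {"slide": [20, 0, 0], "roll": 0, "gripper": 0.45}, {"slide": [24, 0, 0], "roll": 0, "gripper": 0.45}, {"slide": [27, 0, 0], "roll": 0, "gripper": 0.45}, {"slide": [30, 0, 0], "roll": 0, "gripper": 0.45}, {"slide": [33, 0, 0], "roll": 0, "gripper": 0.45}, {"slide": [35, 0, 0], "roll": 0, "gripper": 0.45}]}}

```text
clock: 18.85
position: [0.6502, 0.1476, 0.0179]
ee_rot: [2.223, 2.219, -0.002]
force: [-0.7, -8.2, 3.2]
width: 0.45
```

```bash
python3 -c "
from wm import *
wm('w16',zt=.035,tol=.02)"
```

```text
t 18.85 p [650.2 147.6  17.9] F [-0.7 -8.2  3.2] w 0.45
tool x [ 0.002  1.    -0.002] y [ 1.    -0.002  0.   ] z [ 0.    -0.002 -1.   ] q [-0.14  0.73 -0.26  1.63  0.24  0.81 -0.51]
[665.4 240.6] [90.9 28.5] 0.1 [[620.0, 255.0], [620.0, 226.0], [711.0, 226.0], [711.0, 255.0]]
```

View pics/w16.png

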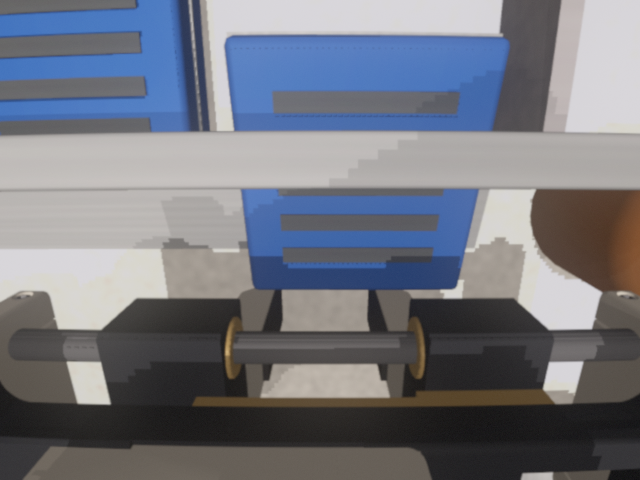

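Call:
{"api": "jog_arm", "payload": {"increments": [{"slide": [1.5, 0, 0], "roll": 0, "gripper": 0.45}, {"slide": [3, 0, 0], "roll": 0, "gripper": 0.45}, {"slide": [4.5, 0, 0], "roll": 0, "gripper": 0.45}, {"slide": [5.5, 0, 0], "roll": 0, "gripper": 0.45}, {"slide": [0, 0, 0], "roll": 0, "gripper": 0.45}, {"slide": [-6, 0, 0], "roll": 0, "gripper": 0.45}, {"slide": [-8, 0, 0], "roll": 0, "gripper": 0.45}, {"slide": [-8, 0, -7], "roll": 0, "gripper": 0.45}, {"slide": [-8, 0, -14], "roll": 0, "gripper": 0.45}, {"slide": [-8, 0, -20], "roll": 0, "gripper": 0.45}]}}

```text
clock: 19.73
position: [0.6501, 0.1415, 0.0388]
ee_rot: [-2.222, -2.221, -0.002]
force: [0.2, -0.0, -0.8]
width: 0.448
```

```bash
python3 -c "
from chk import *
chk('17',x0=.61,x1=.73)"
```

```text
t 19.73 p [650.1 141.5  38.8] F [ 0.2 -0.  -0.8] w 0.45
tool x [0.001 1.    0.001] y [ 1.    -0.001  0.001] z [ 0.001  0.001 -1.   ] q [-0.12  0.7  -0.27  1.63  0.23  0.84 -0.49]
side x [0.618 0.708] y [0.178 0.276]
  0.17 33 [0.0446 0.0461];  0.18 133 [0.0442 0.047 ];  0.19 75 [0.0418 0.0452];  0.2 101 [0.0413 0.0437];  0.21 106 [0.0391 0.0419];  0.22 83 [0.0375 0.0402];  0.23 107 [0.0361 0.0386];  0.24 119 [0.0339 0.0363];  0.25 94 [0.0327 0.0359];  0.26 208 [0.0305 0.0332];  0.27 257 [0.0257 0.0321];
scene x [0.62  0.711] y [0.178 0.273]
  0.17 53 [0.0441 0.0467];  0.18 226 [0.0435 0.0464];  0.19 138 [0.0422 0.0447];  0.2 118 [0.0405 0.0429];  0.22 121 [0.0366 0.0396];  0.23 196 [0.036  0.0383];  0.24 173 [0.0334 0.0357];  0.25 140 [0.0323 0.0346];  0.26 225 [0.0309 0.0332];  0.27 78 [0.0296 0.0324];
```

View pics/w17.png

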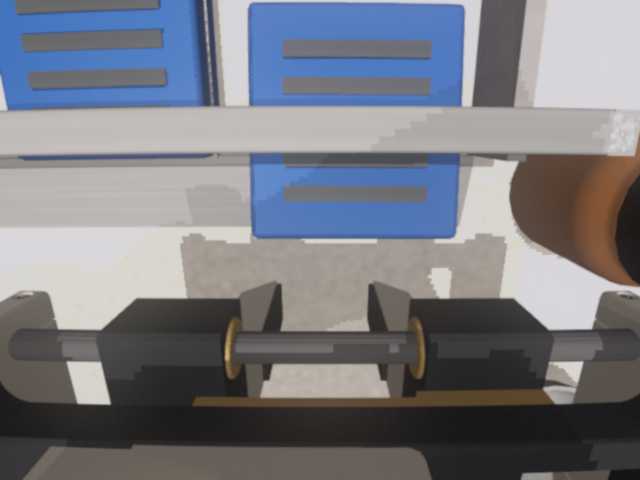

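Tipped nose-down. At this height the body clears jar and posts, so I'll centre at x≈664 and push the rear top edge to the lip.

Call:
{"api": "jog_arm", "payload": {"increments": [{"slide": [0, 7, 1], "roll": 0, "gripper": 0.5}, {"slide": [4, 14, 1], "roll": 0, "gripper": 0.5}, {"slide": [10, 14, 1], "roll": 0, "gripper": 0.5}, {"slide": [16, 14, 1], "roll": 0, "gripper": 0.5}, {"slide": [22, 14, 1], "roll": 0, "gripper": 0.5}, {"slide": [27, 14, 1], "roll": 0, "gripper": 0.5}, {"slide": [32, 14, 1], "roll": 0, "gripper": 0.5}, {"slide": [37, 14, 1], "roll": 0, "gripper": 0.5}, {"slide": [41, 14, 1], "roll": 0, "gripper": 0.5}, {"slide": [45, 14, 1], "roll": 0, "gripper": 0.5}]}}

```text
clock: 20.72
position: [0.6639, 0.1858, 0.0366]
ee_rot: [2.223, 2.22, -0.001]
force: [-0.6, -1.0, -2.0]
width: 0.504
```

Call:
{"api": "jog_arm", "payload": {"increments": [{"slide": [3, 0, 0], "roll": 0, "gripper": 0.5}, {"slide": [5, 0, 0], "roll": 0, "gripper": 0.5}, {"slide": [7, 0, 0], "roll": 0, "gripper": 0.5}, {"slide": [9, 0, 0], "roll": 0, "gripper": 0.5}, {"slide": [11, 0, 0], "roll": 0, "gripper": 0.5}, {"slide": [12, 0, 0], "roll": 0, "gripper": 0.5}, {"slide": [13, 0, 0], "roll": 0, "gripper": 0.5}, {"slide": [14, 0, 0], "roll": 0, "gripper": 0.5}, {"slide": [15, 0, 0], "roll": 0, "gripper": 0.5}, {"slide": [15, 0, 0], "roll": 0, "gripper": 0.5}]}}

```text
clock: 21.55
position: [0.664, 0.2008, 0.0367]
ee_rot: [-2.222, -2.22, -0.0]
force: [0.4, -2.0, -0.5]
width: 0.504
```

```bash
python3 -c "
from chk import *
chk('18',x0=.61,x1=.73)"
```

```text
t 21.55 p [664.  200.8  36.7] F [ 0.4 -2.  -0.5] w 0.5
tool x [0.001 1.    0.   ] y [ 1.    -0.001  0.   ] z [ 0.  0. -1.] q [-0.21  0.74 -0.26  1.55  0.23  0.88 -0.55]
side x [0.618 0.709] y [0.215 0.303]
  0.21 68 [0.0385 0.0405];  0.22 119 [0.0385 0.041 ];  0.23 92 [0.0372 0.0393];  0.24 84 [0.0365 0.0394];  0.25 124 [0.0352 0.0377];  0.26 107 [0.0344 0.0365];  0.27 77 [0.034  0.0366];  0.28 125 [0.0331 0.0355];  0.29 88 [0.0323 0.0356];  0.3 41 [0.0327 0.035 ];
scene x [0.62  0.711] y [0.224 0.311]
  0.22 105 [0.0368 0.0395];  0.23 148 [0.0356 0.0386];  0.24 153 [0.0353 0.0379];  0.25 217 [0.0344 0.0367];  0.26 142 [0.0334 0.0362];  0.27 152 [0.0329 0.0353];  0.28 212 [0.0321 0.0347];  0.29 138 [0.0308 0.0337];  0.3 228 [0.0304 0.0327];  0.31 32 [0.0295 0.0312];
```

Call:
{"api": "jog_arm", "payload": {"increments": [{"slide": [0.7, 0, 0], "roll": 0, "gripper": 0.5}, {"slide": [1.4, 0, 0], "roll": 0, "gripper": 0.5}, {"slide": [2.1, 0, 0], "roll": 0, "gripper": 0.5}, {"slide": [2.8, 0, 0], "roll": 0, "gripper": 0.5}, {"slide": [2.8, 0, 0], "roll": 0, "gripper": 0.5}, {"slide": [-3, 0, 0], "roll": 0, "gripper": 0.5}, {"slide": [-10, 0, 0], "roll": 0, "gripper": 0.5}, {"slide": [-20, 0, 0], "roll": 0, "gripper": 0.5}, {"slide": [-24, 0, 0], "roll": 0, "gripper": 0.5}, {"slide": [-24, 0, -10], "roll": 0, "gripper": 0.5}]}}

```text
clock: 22.53
position: [0.6631, 0.1738, 0.0451]
ee_rot: [-2.225, -2.217, 0.005]
force: [-0.1, -0.4, -0.4]
width: 0.501
```

```bash
python3 -c "
from chk import *
chk('19',x0=.61,x1=.73)"
```

```text
t 22.53 p [663.1 173.8  45.1] F [-0.1 -0.4 -0.4] w 0.5
tool x [ 0.003  1.    -0.002] y [ 1.    -0.003 -0.003] z [-0.003 -0.002 -1.   ] q [-0.17  0.72 -0.27  1.56  0.23  0.89 -0.52]
side x [0.618 0.708] y [0.212 0.301]
  0.21 91 [0.0298 0.0324];  0.22 87 [0.0301 0.0318];  0.23 103 [0.0294 0.032 ];  0.24 84 [0.0294 0.0315];  0.25 90 [0.0297 0.032 ];  0.26 100 [0.0294 0.0311];  0.27 73 [0.0302 0.0331];  0.28 101 [0.031  0.0335];  0.29 104 [0.0313 0.0335];  0.3 22 [0.0324 0.0336];
scene x [0.622 0.711] y [0.22  0.309]
  0.21 18 [0.0294 0.0311];  0.22 166 [0.0295 0.032 ];  0.23 170 [0.0294 0.0321];  0.24 124 [0.0298 0.0318];  0.25 180 [0.0296 0.032 ];  0.26 168 [0.0295 0.0318];  0.27 135 [0.0296 0.0323];  0.28 184 [0.0297 0.0319];  0.29 174 [0.0295 0.0327];  0.3 222 [0.0298 0.0323];
```

View pics/w19.png

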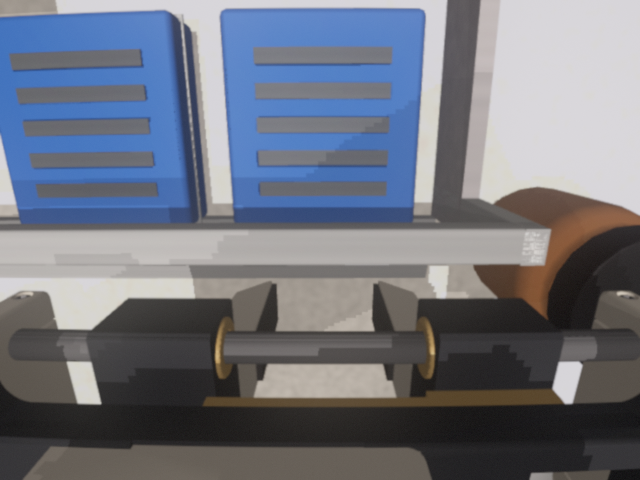

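Cassette 2 is flat too (both views about 30 mm, x 0.620–0.711, y 0.212–0.309), beside cassette 1. Now the tin at (430,−29): I'll push it towards −y with the jaws' other side, keeping the same tool yaw.

Call:
{"api": "jog_arm", "payload": {"increments": [{"slide": [-10, 0, -20], "roll": 0.002, "gripper": 0.45}, {"slide": [-28, -34, -40], "roll": 0.002, "gripper": 0.45}, {"slide": [-46, -70, -40], "roll": 0.002, "gripper": 0.45}, {"slide": [-64, -106, -40], "roll": 0.002, "gripper": 0.45}, {"slide": [-82, -142, -40], "roll": 0.002, "gripper": 0.45}, {"slide": [-100, -178, -40], "roll": 0.002, "gripper": 0.45}, {"slide": [-116, -210, -40], "roll": 0.002, "gripper": 0.45}, {"slide": [-128, -233, -40], "roll": 0.002, "gripper": 0.45}, {"slide": [-130, -234, -40], "roll": 0.002, "gripper": 0.45}, {"slide": [-130, -234, -40], "roll": 0.002, "gripper": 0.45}]}}

```text
clock: 23.52
position: [0.429, 0.0463, 0.0871]
ee_rot: [2.225, 2.217, -0.0]
force: [0.1, 0.6, 0.2]
width: 0.45
```

```bash
python3 -c "
from st import *
T([429.5,44,18],[0,1,0])
grab('wrist','w20'); grab('scene','sc20')"
```

```text
t 23.52 p [429.   46.3  87.1] F [0.1 0.6 0.2] w 0.45
tool x [ 0.003  1.    -0.   ] y [ 1.    -0.003  0.   ] z [ 0. -0. -1.] q [ 0.04  0.34 -0.33  2.17  0.18  0.66 -0.42]
slide [-2.3  0.5 69.1]
roll -0.003
```

View pics/sc20.png

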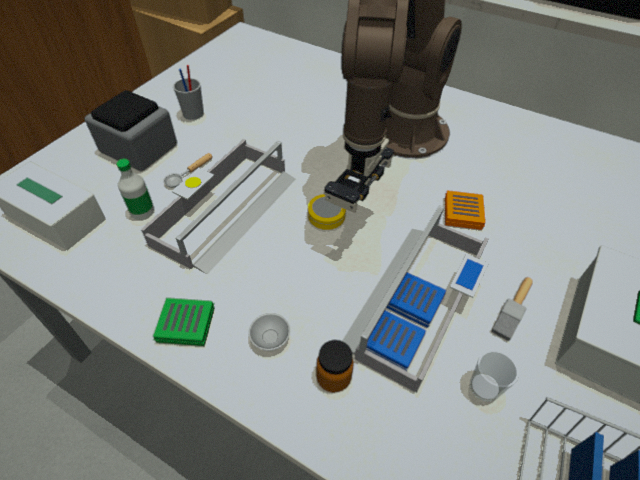

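Scene view: both cassettes are in the left bay at (418,298) and (397,338), the bystanders look unmoved, and the gripper is behind the tin at (327,211). Descending and pushing.

Call:
{"api": "jog_arm", "payload": {"increments": [{"slide": [-1, 0, 25], "roll": -0.003, "gripper": 0.45}, {"slide": [-2, 0, 50], "roll": -0.003, "gripper": 0.45}, {"slide": [-2, 0, 66], "roll": -0.003, "gripper": 0.45}, {"slide": [-4, 0, 69], "roll": -0.003, "gripper": 0.45}, {"slide": [-10, 0, 69], "roll": -0.003, "gripper": 0.45}, {"slide": [-16, 0, 69], "roll": -0.003, "gripper": 0.45}, {"slide": [-22, 0, 69], "roll": -0.003, "gripper": 0.45}, {"slide": [-28, 0, 69], "roll": -0.003, "gripper": 0.45}, {"slide": [-34, 0, 69], "roll": -0.003, "gripper": 0.45}, {"slide": [-40, 0, 69], "roll": -0.003, "gripper": 0.45}]}}

```text
clock: 24.45
position: [0.4304, 0.0065, 0.0184]
ee_rot: [2.221, 2.221, 0.003]
force: [-0.3, 3.9, 3.1]
width: 0.45
```

Call:
{"api": "jog_arm", "payload": {"increments": [{"slide": [-7, 0, 0], "roll": 0, "gripper": 0.45}, {"slide": [-14, 0, 0], "roll": 0, "gripper": 0.45}, {"slide": [-21, 0, 0], "roll": 0, "gripper": 0.45}, {"slide": [-28, 0, 0], "roll": 0, "gripper": 0.45}, {"slide": [-35, 0, 0], "roll": 0, "gripper": 0.45}, {"slide": [-42, 0, 0], "roll": 0, "gripper": 0.45}, {"slide": [-49, 0, 0], "roll": 0, "gripper": 0.45}, {"slide": [-56, 0, 0], "roll": 0, "gripper": 0.45}, {"slide": [-63, 0, 0], "roll": 0, "gripper": 0.45}, {"slide": [-70, 0, 0], "roll": 0, "gripper": 0.45}]}}

```text
clock: 25.28
position: [0.43, -0.0634, 0.018]
ee_rot: [2.221, 2.222, 0.001]
force: [0.3, 5.0, 5.4]
width: 0.451
```

```bash
python3 -c "
from st import *
from meas import *
T([429.5,-155,18],[0,1,0])
s,im=grab('scene','sc21'); print(boxes(im)); s,im=grab('side','sd21'); print(boxes(im))
a=cv2.imread('pics/sc21.png')[120:300,130:400];cv2.imwrite('pics/sc21c.png',cv2.resize(a,None,fx=2.8,fy=2.8))"
```

```text
t 25.28 p [430.  -63.4  18. ] F [0.3 5.  5.4] w 0.45
tool x [-0.  1.  0.] y [1.    0.    0.001] z [ 0.001  0.    -1.   ] q [ 0.25  0.47 -0.29  2.22  0.28  0.48 -0.26]
slide [-91.6  -0.5  -0.1]
roll 0.0
[('blue', array([553.5, 264.8]), array([85.8, 86.7]), -0.5), ('blue', array([665.9, 264.2]), array([89. , 85.6]), 0.3)]
[('blue', array([662. , 256.9]), array([86.1, 87.9]), -1.5), ('blue', array([549.3, 255.2]), array([85.8, 86.6]), -0.3)]
```

View pics/sc21c.png

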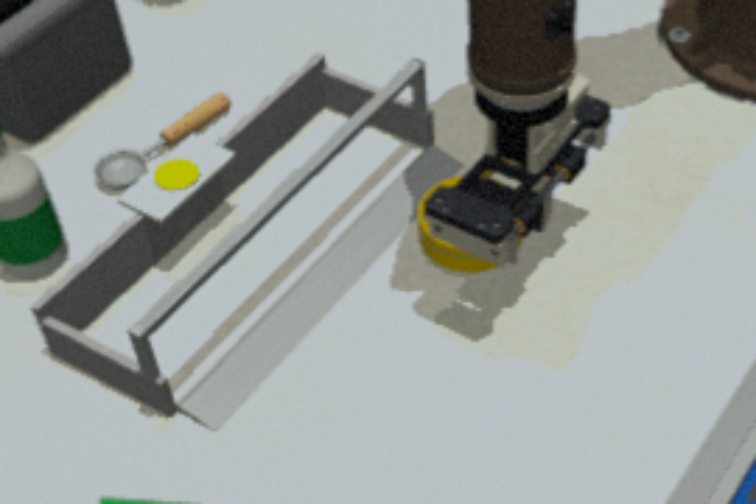

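The tin stays nested between the fingers. I'll continue up the ramp.

Call:
{"api": "jog_arm", "payload": {"increments": [{"slide": [-5, 0, 0], "roll": 0, "gripper": 0.45}, {"slide": [-10, 0, 0], "roll": 0, "gripper": 0.45}, {"slide": [-15, 0, 0], "roll": 0, "gripper": 0.45}, {"slide": [-20, 0, 0], "roll": 0, "gripper": 0.45}, {"slide": [-25, 0, 0], "roll": 0, "gripper": 0.45}, {"slide": [-30, 0, 0], "roll": 0, "gripper": 0.45}, {"slide": [-35, 0, 0], "roll": 0, "gripper": 0.45}, {"slide": [-40, 0, 0], "roll": 0, "gripper": 0.45}, {"slide": [-45, 0, 0], "roll": 0, "gripper": 0.45}, {"slide": [-50, 0, 0], "roll": 0, "gripper": 0.45}]}}

```text
clock: 26.22
position: [0.4296, -0.1138, 0.0177]
ee_rot: [-2.222, -2.221, 0.0]
force: [-0.5, 3.3, 3.1]
width: 0.447
```

Call:
{"api": "jog_arm", "payload": {"increments": [{"slide": [-4, 0, 0], "roll": 0, "gripper": 0.45}, {"slide": [-8, 0, 0], "roll": 0, "gripper": 0.45}, {"slide": [-12, 0, 0], "roll": 0, "gripper": 0.45}, {"slide": [-16, 0, 0], "roll": 0, "gripper": 0.45}, {"slide": [-20, 0, 0], "roll": 0, "gripper": 0.45}, {"slide": [-24, 0, 0], "roll": 0, "gripper": 0.45}, {"slide": [-28, 0, 0], "roll": 0, "gripper": 0.45}, {"slide": [-32, 0, 0], "roll": 0, "gripper": 0.45}, {"slide": [-35, 0, 0], "roll": 0, "gripper": 0.45}, {"slide": [-37, 0, 0], "roll": 0, "gripper": 0.45}]}}

```text
clock: 27.05
position: [0.4296, -0.1505, 0.0177]
ee_rot: [-2.222, -2.221, 0.0]
force: [-0.5, 5.3, 2.0]
width: 0.449
```

```bash
python3 -c "
from st import *
T([429.5,-155,18],[0,1,0])
s,im=grab('scene','sc22')
a=cv2.imread('pics/sc22.png')[120:300,130:400];cv2.imwrite('pics/sc22c.png',cv2.resize(a,None,fx=2.8,fy=2.8))"
```

```text
t 27.05 p [ 429.6 -150.5   17.7] F [-0.5  5.3  2. ] w 0.45
tool x [0. 1. 0.] y [ 1. -0. -0.] z [-0.  0. -1.] q [ 0.45  0.49 -0.29  2.17  0.28  0.51 -0.06]
slide [-4.5 -0.1 -0.3]
roll -0.0
```

View pics/sc22c.png

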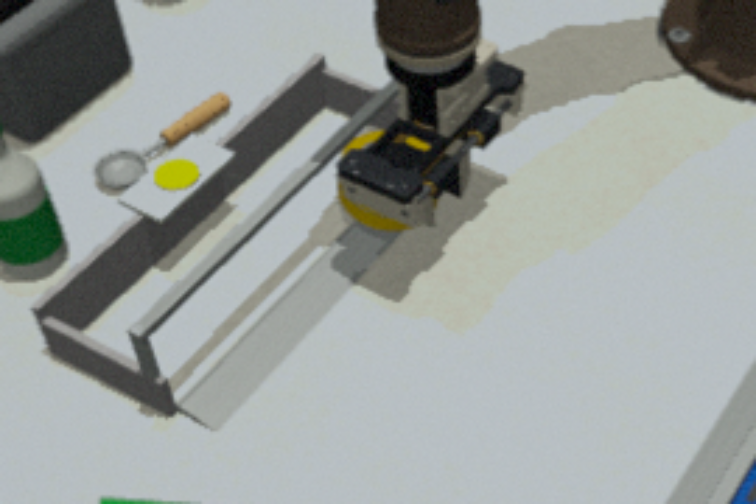

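Call:
{"api": "jog_arm", "payload": {"increments": [{"slide": [-2, 0, 0], "roll": 0, "gripper": 0.45}, {"slide": [-4, 0, 0], "roll": 0, "gripper": 0.45}, {"slide": [-5.5, 0, 0], "roll": 0, "gripper": 0.45}, {"slide": [-7, 0, 0], "roll": 0, "gripper": 0.45}, {"slide": [-2, 0, 0], "roll": 0, "gripper": 0.45}, {"slide": [8, 0, 0], "roll": 0, "gripper": 0.45}, {"slide": [15, 0, 0], "roll": 0, "gripper": 0.45}, {"slide": [15, 0, -7], "roll": 0, "gripper": 0.3}, {"slide": [15, 0, -14], "roll": 0, "gripper": 0.2}, {"slide": [15, 0, -20], "roll": 0, "gripper": 0.2}]}}

```text
clock: 27.93
position: [0.4299, -0.1353, 0.0386]
ee_rot: [2.221, 2.221, -0.0]
force: [0.1, 0.5, -0.3]
width: 0.28
```

```bash
python3 -c "
from chk import *
chk('23',sgn=-1,x0=.35,x1=.5,col='y')
a=cv2.imread('pics/scene23.png')[120:300,130:400];cv2.imwrite('pics/sc23c.png',cv2.resize(a,None,fx=2.8,fy=2.8))"
```

```text
t 27.93 p [ 429.9 -135.3   38.6] F [ 0.1  0.5 -0.3] w 0.28
tool x [-0.  1. -0.] y [1. 0. 0.] z [ 0. -0. -1.] q [ 0.43  0.45 -0.31  2.16  0.26  0.56 -0.07]
side x [0.383 0.474] y [0.139 0.26 ]
  0.16 29 [0.0283 0.0477];  0.17 75 [0.0346 0.05  ];  0.18 51 [0.0352 0.0489];  0.19 31 [0.0313 0.0464];  0.2 21 [0.0409 0.0441];
scene x [0.403 0.479] y [0.173 0.26 ]
  0.17 18 [0.02  0.031];  0.18 40 [0.0269 0.0389];  0.19 43 [0.0284 0.0421];  0.2 38 [0.0291 0.0428];  0.21 38 [0.0349 0.0414];  0.22 35 [0.0285 0.0401];  0.23 20 [0.0359 0.0379];  0.24 17 [0.0347 0.0369];  0.25 25 [0.0316 0.0335];
```

View pics/sc23c.png

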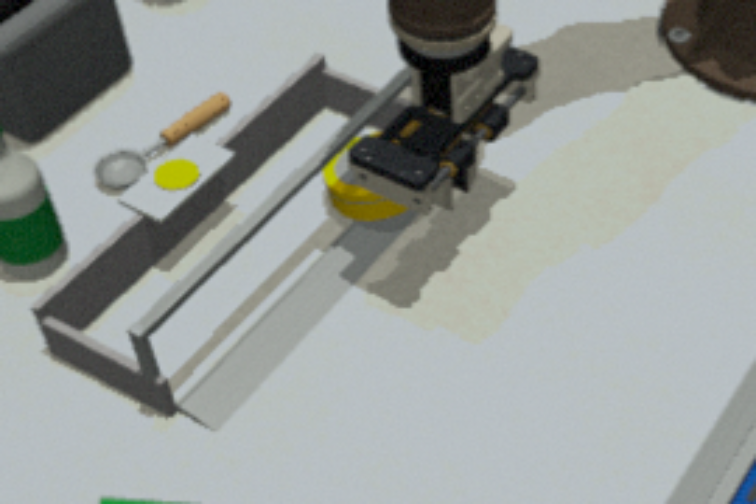

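The tin has tipped nose-down (49 mm at the rear, 33 mm in front), centred at x≈0.430. Now the high push with a narrow gap.

Call:
{"api": "jog_arm", "payload": {"increments": [{"slide": [0, 0, 1], "roll": 0, "gripper": 0.2}, {"slide": [-6, 0, 1], "roll": 0, "gripper": 0.2}, {"slide": [-12, 0, 1], "roll": 0, "gripper": 0.2}, {"slide": [-18, 0, 1], "roll": 0, "gripper": 0.2}, {"slide": [-23, 0, 1], "roll": 0, "gripper": 0.2}, {"slide": [-28, 0, 1], "roll": 0, "gripper": 0.2}, {"slide": [-33, 0, 1], "roll": 0, "gripper": 0.2}, {"slide": [-38, 0, 1], "roll": 0, "gripper": 0.2}, {"slide": [-43, 0, 1], "roll": 0, "gripper": 0.2}, {"slide": [-47, 0, 1], "roll": 0, "gripper": 0.2}]}}

```text
clock: 28.92
position: [0.4296, -0.1827, 0.0367]
ee_rot: [-2.222, -2.221, 0.0]
force: [-0.1, 0.7, -0.7]
width: 0.202
```

```bash
python3 -c "
from chk import *
chk('24',sgn=-1,x0=.35,x1=.5,col='y')
a=cv2.imread('pics/scene24.png')[120:300,130:400];cv2.imwrite('pics/sc24c.png',cv2.resize(a,None,fx=2.8,fy=2.8))"
```

```text
t 28.92 p [ 429.6 -182.7   36.7] F [-0.1  0.7 -0.7] w 0.2
tool x [0. 1. 0.] y [ 1. -0. -0.] z [-0.  0. -1.] q [ 0.53  0.47 -0.31  2.13  0.26  0.58  0.03]
side x [0.382 0.473] y [0.174 0.281]
  0.18 45 [0.0254 0.0491];  0.19 105 [0.0289 0.0473];  0.2 64 [0.0285 0.0456];  0.21 49 [0.0328 0.0443];  0.22 18 [0.0408 0.044 ];  0.23 9 [0.0415 0.0427];
scene x [0.432 0.478] y [0.188 0.257]
  0.18 10 [0.018  0.0213];  0.19 44 [0.0214 0.0307];  0.2 44 [0.0233 0.0365];  0.21 40 [0.024 0.039];  0.22 39 [0.0269 0.04  ];  0.23 37 [0.0283 0.0395];  0.24 30 [0.0306 0.0361];  0.25 19 [0.0324 0.0362];
```

View pics/sc24c.png

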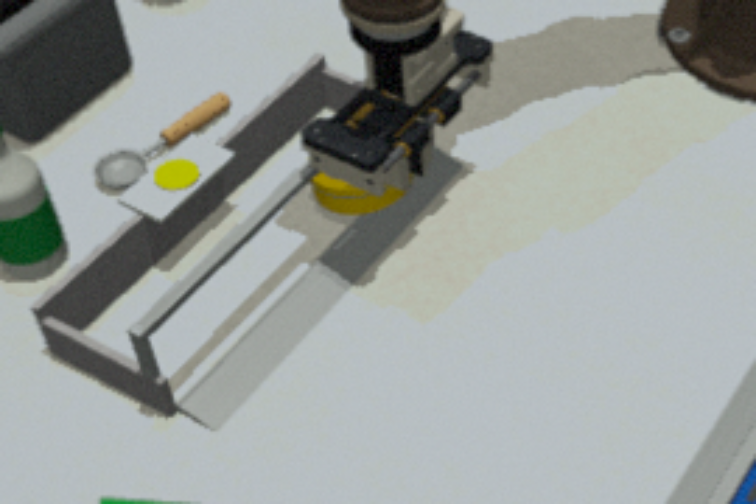

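Call:
{"api": "jog_arm", "payload": {"increments": [{"slide": [-3, 0, 0], "roll": 0, "gripper": 0.2}, {"slide": [-6, 0, 0], "roll": 0, "gripper": 0.2}, {"slide": [-8.5, 0, 0], "roll": 0, "gripper": 0.2}, {"slide": [-11, 0, 0], "roll": 0, "gripper": 0.2}, {"slide": [-13, 0, 0], "roll": 0, "gripper": 0.2}, {"slide": [-15, 0, 0], "roll": 0, "gripper": 0.2}, {"slide": [-16.5, 0, 0], "roll": 0, "gripper": 0.2}, {"slide": [-17.5, 0, 0], "roll": 0, "gripper": 0.2}, {"slide": [-18.5, 0, 0], "roll": 0, "gripper": 0.2}, {"slide": [-19, 0, 0], "roll": 0, "gripper": 0.2}]}}

```text
clock: 29.9
position: [0.4297, -0.2013, 0.0367]
ee_rot: [2.222, 2.221, -0.0]
force: [0.9, 1.8, -1.1]
width: 0.201
```

```bash
python3 -c "
from chk import *
chk('25',sgn=-1,x0=.35,x1=.5,col='y')"
```

```text
t 29.9 p [ 429.7 -201.3   36.7] F [ 0.9  1.8 -1.1] w 0.2
tool x [ 0.  1. -0.] y [ 1. -0. -0.] z [-0. -0. -1.] q [ 0.57  0.48 -0.31  2.11  0.26  0.58  0.07]
side x [0.383 0.473] y [0.194 0.297]
  0.2 70 [0.0239 0.044 ];  0.21 105 [0.0241 0.0425];  0.22 59 [0.0311 0.0428];  0.23 39 [0.0283 0.0418];  0.24 16 [0.0366 0.0399];  0.25 11 [0.0382 0.0401];
scene x [0.431 0.478] y [0.207 0.282]
  0.2 18 [0.018  0.0287];  0.21 45 [0.0206 0.0292];  0.22 46 [0.0229 0.0399];  0.23 38 [0.0271 0.0394];  0.24 43 [0.0287 0.0393];  0.25 31 [0.0249 0.0379];  0.26 9 [0.0141 0.0242];
```

Call:
{"api": "jog_arm", "payload": {"increments": [{"slide": [-0.7, 0, 0], "roll": 0, "gripper": 0.2}, {"slide": [-1.4, 0, 0], "roll": 0, "gripper": 0.2}, {"slide": [-2.1, 0, 0], "roll": 0, "gripper": 0.2}, {"slide": [-2.8, 0, 0], "roll": 0, "gripper": 0.2}, {"slide": [-2.8, 0, 0], "roll": 0, "gripper": 0.2}, {"slide": [3, 0, 0], "roll": 0, "gripper": 0.2}, {"slide": [10, 0, 0], "roll": 0, "gripper": 0.2}, {"slide": [20, 0, 0], "roll": 0, "gripper": 0.2}, {"slide": [28, 0, 0], "roll": 0, "gripper": 0.2}, {"slide": [30, 0, -10], "roll": 0, "gripper": 0.2}]}}

```text
clock: 30.88
position: [0.4288, -0.1688, 0.0459]
ee_rot: [-2.217, -2.222, 0.001]
force: [-0.2, 0.2, 0.1]
width: 0.199
```

```bash
python3 -c "
from chk import *
chk('26',sgn=-1,x0=.35,x1=.5,col='y')
a=cv2.imread('pics/scene26.png')[120:300,130:400];cv2.imwrite('pics/sc26c.png',cv2.resize(a,None,fx=2.8,fy=2.8))"
```

```text
t 30.88 p [ 428.8 -168.8   45.9] F [-0.2  0.2  0.1] w 0.2
tool x [-0.002  1.     0.001] y [ 1.     0.002 -0.002] z [-0.002  0.001 -1.   ] q [ 0.51  0.45 -0.32  2.13  0.25  0.59  0.01]
side x [0.383 0.472] y [0.159 0.295]
  0.2 34 [0.0189 0.0374];  0.21 90 [0.0239 0.0414];  0.22 54 [0.027  0.0412];  0.23 40 [0.0267 0.0403];  0.24 18 [0.0343 0.0383];
scene x [0.423 0.478] y [0.21  0.302]
  0.21 52 [0.0199 0.0335];  0.22 55 [0.0252 0.0391];  0.23 50 [0.0307 0.0395];  0.24 47 [0.0291 0.0383];  0.25 31 [0.0258 0.0353];  0.26 12 [0.0152 0.0233];  0.28 13 [0.0322 0.0343];  0.29 21 [0.0319 0.0332];  0.3 11 [0.0304 0.0322];
```

View pics/sc26c.png

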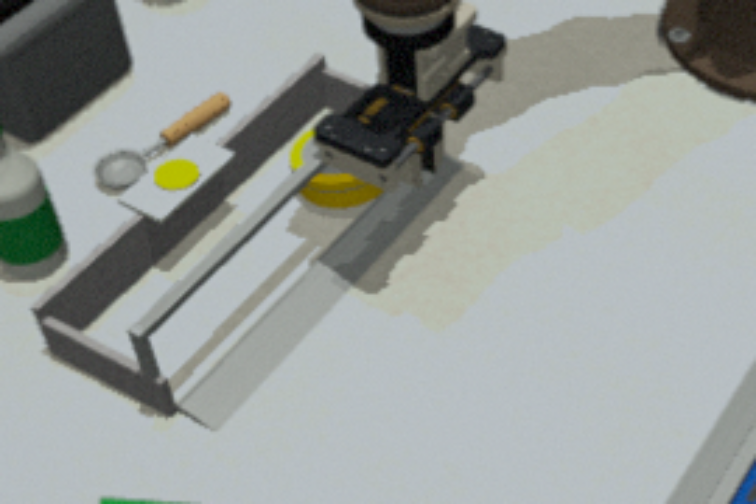

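The tin is still tilted (41 mm at the rear, 33 mm in front), so it needs a few mm more. I'll close the fingers (no sag of the round rim into the gap) and push again.

Call:
{"api": "jog_arm", "payload": {"increments": [{"slide": [2, 0, 2], "roll": 0, "gripper": 0.0}, {"slide": [2, 0, 6], "roll": 0, "gripper": 0.0}, {"slide": [0, 0, 9], "roll": 0, "gripper": 0.0}, {"slide": [-5, 0, 9], "roll": 0, "gripper": 0.0}, {"slide": [-11, 0, 9], "roll": 0, "gripper": 0.0}, {"slide": [-17, 0, 9], "roll": 0, "gripper": 0.0}, {"slide": [-23, 0, 9], "roll": 0, "gripper": 0.0}, {"slide": [-28, 0, 9], "roll": 0, "gripper": 0.0}, {"slide": [-32, 0, 9], "roll": 0, "gripper": 0.0}, {"slide": [-34, 0, 9], "roll": 0, "gripper": 0.0}]}}

```text
clock: 31.87
position: [0.4295, -0.2039, 0.0376]
ee_rot: [-2.22, -2.221, -0.002]
force: [-0.0, 14.9, 4.1]
width: -0.002
```

Call:
{"api": "jog_arm", "payload": {"increments": [{"slide": [-0.5, 0, 0], "roll": 0, "gripper": 0.0}, {"slide": [-1, 0, 0], "roll": 0, "gripper": 0.0}, {"slide": [-1.5, 0, 0], "roll": 0, "gripper": 0.0}, {"slide": [-2, 0, 0], "roll": 0, "gripper": 0.0}, {"slide": [-2.5, 0, 0], "roll": 0, "gripper": 0.0}, {"slide": [-2.5, 0, 0], "roll": 0, "gripper": 0.0}, {"slide": [-2.5, 0, 0], "roll": 0, "gripper": 0.0}, {"slide": [-2.5, 0, 0], "roll": 0, "gripper": 0.0}, {"slide": [-2.5, 0, 0], "roll": 0, "gripper": 0.0}, {"slide": [-2.5, 0, 0], "roll": 0, "gripper": 0.0}]}}

```text
clock: 32.7
position: [0.4295, -0.2039, 0.0377]
ee_rot: [-2.215, -2.223, -0.003]
force: [-2.5, 16.6, 5.8]
width: 0.004
```

```bash
python3 -c "
from chk import *
chk('27',sgn=-1,x0=.35,x1=.5,col='y')"
```

```text
t 32.7 p [ 429.5 -203.9   37.7] F [-2.5 16.6  5.8] w 0.0
tool x [-0.003  1.     0.004] y [ 1.     0.003 -0.001] z [-0.001  0.004 -1.   ] q [ 0.58  0.48 -0.32  2.11  0.26  0.59  0.08]
side x [0.382 0.474] y [0.204 0.297]
  0.21 123 [0.0203 0.0325];  0.22 93 [0.0233 0.034 ];  0.23 44 [0.0177 0.0331];  0.24 36 [0.0305 0.0346];  0.25 10 [0.031  0.0337];  0.26 11 [0.0323 0.0351];  0.27 12 [0.0321 0.0339];  0.28 12 [0.0323 0.0345];  0.29 9 [0.0328 0.0341];
scene x [0.421 0.478] y [0.21  0.287]
  0.21 89 [0.0178 0.0305];  0.22 58 [0.0188 0.0313];  0.23 48 [0.0211 0.0326];  0.24 44 [0.0232 0.0317];  0.25 36 [0.0203 0.0333];  0.26 19 [0.0128 0.0272];  0.28 10 [0.0305 0.0329];
```

The tin dropped (32–33 mm throughout). The 16 N is light finger contact with the rail, so I'll retreat and check everything.

Call:
{"api": "jog_arm", "payload": {"increments": [{"slide": [8, 0, 0], "roll": 0, "gripper": 0.0}, {"slide": [20, 0, 0], "roll": 0, "gripper": 0.0}, {"slide": [40, 0, -10], "roll": 0, "gripper": 0.0}, {"slide": [70, 0, -40], "roll": 0, "gripper": 0.0}, {"slide": [100, 0, -70], "roll": 0, "gripper": 0.0}, {"slide": [130, 0, -105], "roll": 0, "gripper": 0.0}, {"slide": [160, 0, -140], "roll": 0, "gripper": 0.0}, {"slide": [185, 0, -170], "roll": 0, "gripper": 0.0}, {"slide": [200, 0, -190], "roll": 0, "gripper": 0.0}, {"slide": [200, 0, -190], "roll": 0, "gripper": 0.0}]}}

```text
clock: 33.68
position: [0.4324, -0.003, 0.2329]
ee_rot: [2.211, 2.223, 0.011]
force: [1.2, -0.1, -0.2]
width: 0.009
```

```bash
python3 -c "
from chk import *
chk('30',sgn=-1,x0=.35,x1=.5,col='y')
for c in ('scene','side'):
  im=dict(np.load(f'/tmp/{c}30.npz')); print(c,*boxes(im),sep='\n ')
  a=dict(np.load(f'/tmp/{c}0.npz'))['frame']; b=im['frame']
  X=cloud(im)
  for nm,x0,x1,s in (('c1',.49,.605,1),('c2',.605,.73,1)):
    hsv=cv2.cvtColor(b,cv2.COLOR_BGR2HSV);m=cv2.inRange(hsv,(100,120,60),(125,255,255))>0
    P=X[m&(X[...,0]>x0)&(X[...,0]<x1)&(X[...,1]>.2)&(X[...,1]<.325)&(X[...,2]>.022)&(X[...,2]<.05)]
    A=np.c_[P[:,:2],np.ones(len(P))];k=np.linalg.lstsq(A,P[:,2],rcond=None)[0];print(nm,'tilt deg',np.degrees(k[:2]).round(2),'z',P[:,2].mean().round(4))
"
```

```text
t 33.68 p [432.4  -3.  232.9] F [ 1.2 -0.1 -0.2] w 0.01
tool x [-0.005  1.     0.001] y [1.    0.005 0.009] z [ 0.009  0.001 -1.   ] q [ 0.31  0.15 -0.47  1.98  0.08  1.02 -0.19]
side x [0.382 0.472] y [0.209 0.306]
  0.21 131 [0.0229 0.0331];  0.22 97 [0.026  0.0332];  0.23 54 [0.0264 0.0334];  0.24 22 [0.0303 0.0326];  0.25 13 [0.0318 0.0336];  0.26 10 [0.0318 0.0342];  0.27 12 [0.0323 0.0349];  0.28 14 [0.0327 0.0347];  0.29 15 [0.0328 0.0344];  0.3 15 [0.0313 0.0329];
scene x [0.385 0.478] y [0.211 0.302]
  0.21 114 [0.0216 0.0323];  0.22 94 [0.0276 0.0322];  0.23 67 [0.0243 0.0329];  0.24 56 [0.0265 0.0321];  0.25 45 [0.0277 0.0316];  0.26 14 [0.0102 0.0247];  0.28 27 [0.0308 0.0335];  0.29 36 [0.031  0.0327];  0.3 11 [0.0306 0.032 ];
scene
 ('blue', array([554.4, 264.4]), array([88.8, 86.7]), 0.1)
 ('blue', array([665.5, 264. ]), array([89.2, 85.8]), 0.1)
 ('tin', array([ 430.4, -235. ]), array([41.8, 83.3]), -0.6)
c1 tilt deg [-0.9   0.04] z 0.0292
c2 tilt deg [-0.79  0.18] z 0.0294
side
 ('blue', array([662. , 256.8]), array([87.7, 86.6]), 0.3)
 ('blue', array([549.5, 256.6]), array([82.7, 87. ]), -0.4)
 ('tin', array([ 428. , -255.9]), array([84.8, 89. ]), 23.9)
c1 tilt deg [-0.21  0.01] z 0.0298
c2 tilt deg [0.46 1.21] z 0.0301
```

View pics/scene30.png

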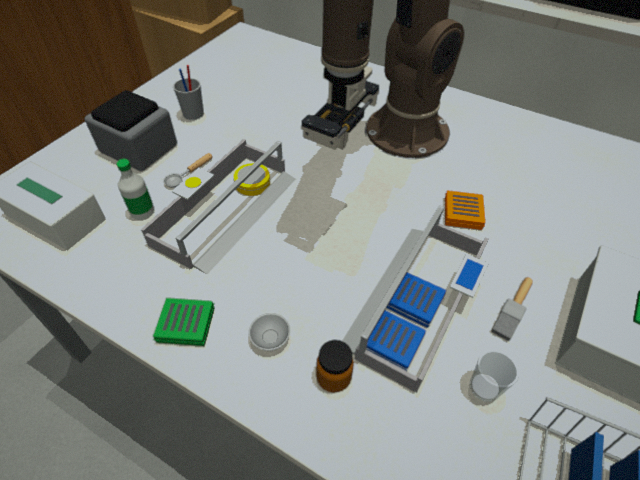

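View pics/side30.png

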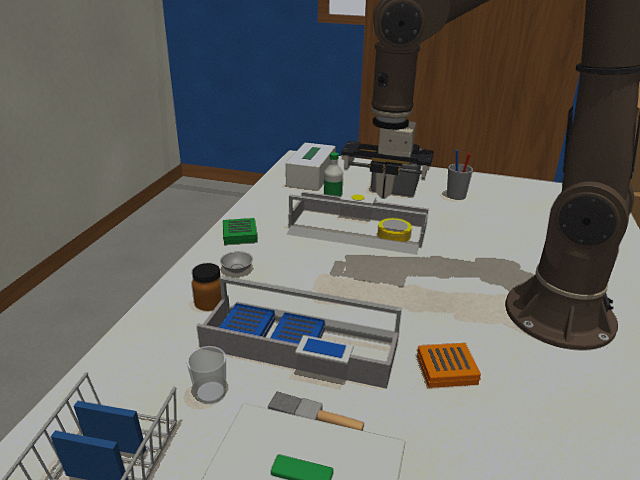

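Both views show the cassettes in the blue-sign bay at (418,298) and (397,338), and the tin in the yellow-sign bay at (252,179). One side-view tilt fit for cassette 2 reads 1.2°, while the scene view reads 0.2°. I'll recheck that and compare the bystanders with the first pictures.

```bash
python3 -c "
from chk import *
for c in ('side','scene'):
  s,im=grab(c,c+'31');X=cloud(im);hsv=cv2.cvtColor(im['frame'],cv2.COLOR_BGR2HSV);m=cv2.inRange(hsv,(100,120,60),(125,255,255))>0
  for x0,x1 in ((.635,.70),(.52,.585)):
    P=X[m&(X[...,0]>x0)&(X[...,0]<x1)&(X[...,1]>.22)&(X[...,1]<.295)&(X[...,2]>.022)&(X[...,2]<.05)]
    k=np.linalg.lstsq(np.c_[P[:,:2],np.ones(len(P))],P[:,2],rcond=None)[0];print(c,x0,len(P),'tilt',np.degrees(k[:2]).round(2),P[:,2].mean().round(4))
  a=cv2.imread(f'pics/{c}0.png');d=cv2.absdiff(cv2.GaussianBlur(a,(5,5),0),cv2.GaussianBlur(im['frame'],(5,5),0)).max(2)>35
  n,l,st,ce=cv2.connectedComponentsWithStats(cv2.morphologyEx(d.astype(np.uint8),cv2.MORPH_CLOSE,np.ones((7,7))))
  print([tuple(x[:5]) for x in st[1:].tolist() if x[4]>25])
"
```

```text
side 0.635 384 tilt [0.18 1.17] 0.0303
side 0.52 387 tilt [-0.22 -0.33] 0.03
[(446, 0, 78, 137, 3429), (567, 0, 14, 116, 754), (624, 0, 16, 106, 1339), (267, 6, 271, 284, 13748), (629, 115, 11, 64, 250), (378, 176, 17, 25, 310), (537, 177, 26, 77, 830), (576, 177, 33, 38, 456), (615, 203, 25, 61, 646), (376, 218, 36, 24, 725), (219, 303, 106, 42, 2608)]
scene 0.635 703 tilt [0.03 0.36] 0.0297
scene 0.52 563 tilt [-0.04  0.19] 0.0297
[(137, 0, 82, 49, 2066), (168, 0, 211, 307, 16979), (383, 0, 14, 81, 578), (443, 0, 21, 54, 357), (411, 23, 32, 28, 317), (233, 163, 38, 34, 806), (366, 272, 80, 99, 4283)]
```

```bash
python3 -c "
import cv2,numpy as np
a=cv2.imread('pics/side31.png')[280:370,195:365];b=cv2.imread('pics/scene31.png')[260:380,350:470]
a=cv2.resize(a,None,fx=4.5,fy=4.5,interpolation=2);cv2.imwrite('pics/a31.png',a)
cv2.imwrite('pics/b31.png',cv2.resize(b,None,fx=4.8,fy=4.8,interpolation=2))"
```

```text
(no output)
```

View pics/a31.png

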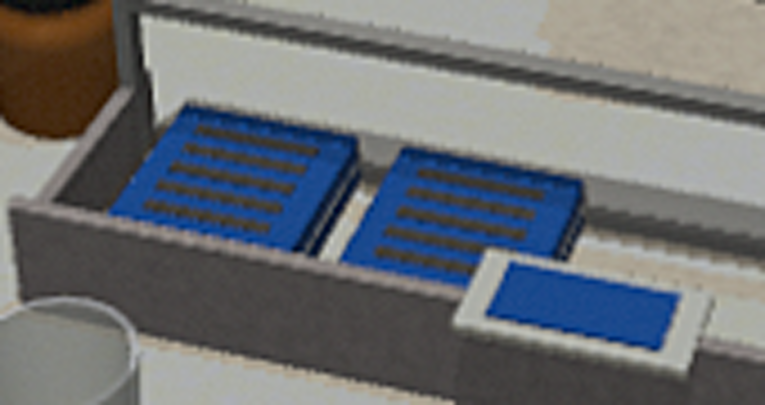

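View pics/b31.png

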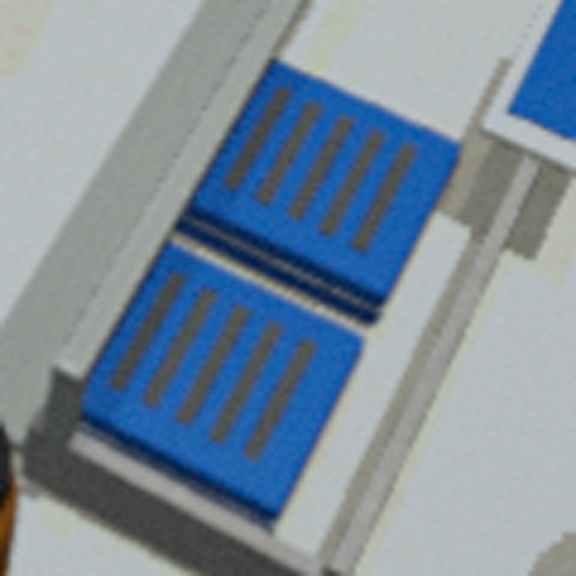

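The enlarged crops show both cassettes flat, parallel and fully behind the lip. The 1.2° reading comes only from the side depth, and a rear edge on the lip would tilt it the other way. The image differences cover only the containers, the arm and its shadow. I'm handing in.

```bash
python3 -c "
from cell import arm
print(arm.sign_off(), arm.observe()['clock'])"
```

```text
the job is handed in; nothing more can be done
the job is handed in; nothing more can be done
```

I slid both blue cassettes into the blue-sign (left) bay and the tin into the yellow-sign (right) bay. All three dropped behind the lips. I handed in about 34 s into the 72 s, with the gripper raised clear.

**Last checks:**
- **Cassettes:** both have their tops at about 30 mm and stand clear of the back wall. Cassette 2's side-view depth suggested a 1.2° tilt, but the scene view (0.2–0.4°) and the enlarged crops show it flat. A rear edge still on the lip would have tilted it the other way.
- **Tin:** its top is about 32–33 mm from front to rear.
- **Other things:** comparing pictures with the start showed changes only at the containers, the arm and its shadow.

**What went less smoothly:**
- **Cassette 2:** it yawed about 20° on the table when only one finger caught it. I straightened it and brought it back to the middle of its space before the ramp.
- **Cassette 1:** it jammed briefly on the ramp, with about 36 N in y and 26 N in z on the wrist. It tipped in once I backed off, and a later 16 N push at the lip ended the same way.
- **Tin:** the last nudge ended with 16–17 N, probably from the fingertips touching the rail.

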